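Reset the lettering table's divided tray

TASK

Tidy up the card-lettering table: first slide both dividers of the wooden tray so that the bay at the carrying-grip end is long enough for the paintbrushes, the middle bay for the bar stamps and the plain-end bay for the ink-pad tins, all three at once. Then lay every brush, stamp and tin that is out flat on the floor of its own bay, not stacked, and also lay the wooden sign blank on the sloping display stand, lengthwise up the slope and centred on it, with its lower end at the lip. Leave the jar, the bowl and the paint box where they are.

Things in the scene. Friction and masses are not known exactly. Their poses are not given: they have to be found in the camera images.
- tray: Fixed dark wooden tray, open on top. Origin at the centre of its underside, on the table; its y runs along its length, towards the end that carries the raised brass-barred carrying grip; x across. Inside 374 long (y) x 170 wide (x), so the inner end faces lie at y = +187 and -187 mm; floor 6 mm above the table, walls 8 thick and 40 high. The grip on the +y end wall rises to 68 mm. The two dividers part it into three bays: grip-end bay (+y), middle bay, plain-end bay (-y).
- divider_a (a joint): Plywood divider nearer the grip end, 8 mm thick, spanning the tray's width, sliding along the tray's y. Value = y of its mid-plane from the tray's centre (m), range -0.02 to 0.15. Slides freely with about 1.5 N of friction and stays where it is left. Its top edge is 38 mm above the table.
- divider_a_tab (a point): Middle of the upper part of divider_a's pull tab. The tab is an upright plywood block, 12 thick (along the tray's y) x 34 wide (x), at x = +40 mm in the tray's frame, rising from the divider's top (38 mm) to 74 mm above the table; this point is 60 mm above the table. Axes as the tray's.
- divider_b (a joint): The same sort of divider nearer the plain end. Value = y of its mid-plane from the tray's centre (m), range -0.15 to 0.02; same thickness, height and friction.
- divider_b_tab (a point): As divider_a_tab, for divider_b: the tab is the same size but at x = -40 mm in the tray's frame; this point is 60 mm above the table.
- brush1_center (a point): Flat paintbrush with a wooden handle, steel collar and black bristle block, 150 long x 22 wide x 16 thick, starting flat on the table; may be absent. Point at its centre (8 mm above its underside); x runs along its length towards the bristles, z up through its thickness. One piece, rigid. The two brushes are alike.
- brush2_center (a point): Flat paintbrush with a wooden handle, steel collar and black bristle block, 150 long x 22 wide x 16 thick, starting flat on the table; may be absent. Point at its centre (8 mm above its underside); x runs along its length towards the bristles, z up through its thickness. One piece, rigid. The two brushes are alike.
- stamp1_center (a point): Wooden bar stamp, a rectangular block with a dark rubber face below, 100 long x 28 wide x 24 high, starting rubber face down on the table; may be absent. Point at its centre (12 mm above its underside); x along its length, z up. The two stamps are alike.
- stamp2_center (a point): Wooden bar stamp, a rectangular block with a dark rubber face below, 100 long x 28 wide x 24 high, starting rubber face down on the table; may be absent. Point at its centre (12 mm above its underside); x along its length, z up. The two stamps are alike.
- tin1_center (a point): Flat closed steel ink-pad tin, 66 long x 36 wide x 18 high, starting flat on the table; may be absent. Point at its centre (9 mm above its underside); x along its length, z up. The two tins are alike.
- tin2_center (a point): Flat closed steel ink-pad tin, 66 long x 36 wide x 18 high, starting flat on the table; may be absent. Point at its centre (9 mm above its underside); x along its length, z up. The two tins are alike.
- plaque_center (a point): Pale wooden sign blank, 110 long x 50 wide x 14 thick, starting flat on the table. Point at its centre (7 mm above its underside); x along its length, z up.
- stand_deck: Sloping deck of the small fixed dark steel display stand: a strip 124 long x 40 wide, tilted 22 degrees, rising away from the robot. Origin at the middle of its upper face, 44 mm above the table; x runs up the slope, y across, z out of the face. At its lower end a lip stands 10 mm above the face; the lip's inner side is at x = -59 mm. The sign lies lengthwise up the slope; touching the lip its centre is at x = -4 mm, z = 7 mm. The stand is 40 mm wide at the base too.
- jar: Bystander: glass jar with steel lid, 64 across x 85 high, beyond the tray. Origin at the centre of its underside.
- bowl: Bystander: blue ceramic bowl, 120 across x 45 high, at the far side of the table. Origin at the centre of its underside.
- paintbox: Bystander: flat white paint box 75 x 130 x 14 at the robot's left. Origin at the centre of its underside.
Mind the look-alikes: they are no part of the job. There is more than one size of the part that bears plaque_center; the job needs the smallest. What is shaped like the part that bears brush1_center but orange or yellow is not meant.

How it is judged:
By the outcome, as a careful person would: the job done as asked, in the order asked, and still so for the second after the job is handed in, with the robot touching nothing.
Of brush1, brush2, stamp1, stamp2, tin1, tin2 only 4 to 6 are there at a start; the rules pass over those that are not, and their reading is None.
At some moment in a run one of brush1, brush2, stamp1, stamp2, tin2 may be knocked a few centimetres aside while the robot is not near it.
Once in a run the grip may slacken for a moment while it holds something.
It also fails if it takes over 210 s, if anything falls off the work surface, if the arm or the gripper's body presses on something with over 40 N, if the wrist force passes 120 N, or if a joint passes its speed limit or range.

ROBOT

A 6-joint arm with a two-finger parallel gripper is mounted at the origin on the work surface. World frame = base frame: x ahead of the robot, y to its left, z up, the work surface at z = 0. Lengths are in m, angles in rad, forces in N, time in s.
With the tool pointing down it reaches from about 0.4 to 0.825 m from the base axis. Payload 7 kg.
Tool frame: the origin (TCP) lies at the very end of the fingers, on their centre line; the grasp point (between the pads) lies 19 mm behind it; z points along the fingers, y is the direction in which the jaws open and shut (so a half turn about z gives the same grasp; the last joint's range is limited). The gripper opens to 85 mm and grips with 20 to 120 N. Pads are 22 mm wide; open, the fingers measure 114 mm over their backs; the gripper's body (76 mm by 85 mm) begins 54 mm behind the grasp point. The pads swing forward as they close: fully open they stand 13 mm farther back than shut.
Start: joints at [1.59, 0.359, 0.012, 0, -1.224, -0.288], TCP at [0.179, 0.651, 0.231] pointing down, gripper open.
Joint ranges: [-3.07, 3.07], [-1.43, 2.12], [-1.02, 1.25], [-3.03, 1.67], [-3.05, -0], [-3.03, 3.03]. Speed limits (rad/s): [2.39, 2.39, 3.01, 3.14, 3.14, 3.14].

INTERFACE

Orientations are given as [roll, pitch, yaw] about the fixed x, y, z axes, in that order (R = Rz(yaw) Ry(pitch) Rx(roll)).
In Python, from plant import r gives the robot as it stands.
- The arm moves only by the tool carry_out, never from a script. Its argument "motion" is a list that holds one entry, the list of rows, each a list of 7 numbers: the shift along the tool's x, y, z normalised to -1 to 1, where 1 is 0.2 m, then the turn, a rotation vector about the tool's x, y, z normalised to -1 to 1, where 1 is pi rad, then the opening, from -1 (shut) to 1 (fully open). In form: [[[x, y, z, wx, wy, wz, grip], ...]]. A call has exactly 10 rows; each row shifts and turns the commanded pose from where the row before left it, along the tool's axes as they then stand; what a row does not reach is not made up. A row lasts 1/10 s, in which the tool goes at most 50 mm and 8.59 degrees, less where a joint would pass 70% of its speed; a pose out of reach is approached as far as the arm can. A call with a number of a shift or a turn outside -1 to 1 is refused whole. A call with a gripper value outside its range is refused whole. The fingers move at their own pace and stop on an object; "newtons" is the grip in N (left out, the last holds). Time passes only in rows, so rows that do not move let the fingers close, or fill a call up. It gives the time, the measured TCP pose, the force and the opening at its end, in the units of the state.
- r.read_state(): the state, without advancing time (a new reading comes with each control period).
- r.capture(name): name is "scene" or "top" or "wrist"; returns a dict with "img" (480x640x3 uint8, blue, green, red), "K" (3x3 intrinsics, pixels), "R" (3x3) and "t" (3): a world point X has camera coordinates R X + t; the wrist camera has in their place "mount" (4x4, takes a point from camera to tool coordinates, whose origin is the TCP and whose axes are the flange's). Camera axes: x right, y down, z forward; pixel columns grow to the right and rows downward; lengths in m; the calibration is good to about 2 mm. A picture is of the moment at which its call begins: read the wrist's pose just before it. There is no depth.
- r.close_job(): hands the job in, once; it reports no verdict.
Trained networks look in a picture, given as the dict that the camera call returned (one of the last four; its "shot" number tells which), for a name from the list of things; names that differ only in an ending like _2 or _b are one class to them, and where a whole thing is asked for, a point or a joint stands for the part that bears it (a point fixed in the world has none). Each returns a list of dicts, best first, with "confidence" (0 to 1); they miss things now and then, are a little off and sometimes report something else, mostly with a low value. They report only what shows in the picture. A call takes as long as a camera call. They do not tell look-alikes from the thing itself.
- r.boxes_of(picture, target): "at" ([column, row] in pixels, amid what is visible of it).
- r.masks_of(picture, target): "mask" (480x640 bool, what is visible of it) and "at" ([column, row] in pixels, amid what is visible of it).
- r.landmark_of(picture, target): "at" ([column, row] in pixels: a listed point, or the origin of a listed thing).
The state is a dict: "t": time; "joint_pos": joint angles; "joint_vel": joint speeds; "effort": joint torques, N m; "tcp_pos": TCP position; "eef_rot": TCP orientation; "contact_force": force on the tool from outside, world axes, zero at the start; "ft_torque": the same for the moment, N m; "grip_width": finger opening in m.
Only numpy, scipy, OpenCV 4.12 (cv2) and the standard library are available. Lean on these libraries where they do the work, as an engineer would, in place of code of your own. Each camera call takes 0.05 s, during which the arm holds its last target.

## Working session

There is one attempt and no reset: what is moved stays moved. The work goes in short steps, Python scripts to look and compute and a tool call to move; the robot and the scene stay as the last step left them, time stands still between calls to the robot, and variables do not carry over. Pictures are saved under pics/ and viewed, and the job is handed in when it is done.

Besides the shell and the picture viewer there is one more tool, called after "Emit:" by a JSON object that holds its "api" and its "payload", one argument or row to a line. carry_out: Moves the arm, as the interface text tells. Scaled input: -1 to 1 covers 0.2 m each way for a shift and pi rad each way for a turn. Its arguments: {"type":"object","properties":{"motion":{"type":"array","items":{"type":"array","items":{"type":"array","items":{"type":"number"}}}},"newtons":{"type":"number"}},"required":["motion"]}

```bash
ls; mkdir -p pics; python3 - <<'E'
from plant import r
import cv2
s=r.read_state(); print(s)
for n in ["scene","top","wrist"]:
    c=r.capture(n); cv2.imwrite(f"pics/{n}0.png",c["img"])
    print(n,{k:(v.tolist() if hasattr(v,'tolist') else v) for k,v in c.items() if k!="img"})
E
```

```text
pics
{'t': 0.0, 'joint_pos': array([ 1.59007778e+00,  3.59389439e-01,  1.10498946e-02, -3.20893421e-04,
       -1.22410321e+00, -2.88120497e-01]), 'joint_vel': array([ 0.00166962,  0.00083848, -0.00119459,  0.00026217, -0.00061778,
       -0.00066917]), 'effort': array([ 1.69117677e-03, -5.83314121e+01,  2.93406808e+01,  6.93643749e+00,
       -6.05896086e-03, -9.77875573e-06]), 'tcp_pos': array([0.17918305, 0.65028088, 0.2303634 ]), 'eef_rot': array([ 3.13992837e+00, -1.78649026e-04, -2.68948176e-01]), 'contact_force': array([-0.46310902,  0.11261802, -0.05920222]), 'ft_torque': array([0.00459278, 0.01564918, 0.04545701]), 'grip_width': 0.08559802949687062}
scene {'K': [[489.8149967813503, 0.0, 324.639267979618], [0.0, 489.8149967813503, 232.5605691111729], [0.0, 0.0, 1.0]], 'R': [[0.37787818253595074, 0.925785239696266, 0.011391625162988979], [0.5157085521088476, -0.20024665458700247, -0.833034192940788], [-0.7689296251576753, 0.3206602053377393, -0.5531042074217444]], 't': [-0.14885975571955407, -0.245646608158065, 1.7361865221926616], 'shot': 1}
top {'K': [[530.4839070082479, 0.0, 314.28280731767626], [0.0, 530.4839070082479, 239.19341766786061], [0.0, 0.0, 1.0]], 'R': [[0.01928830901043566, -0.9995979498979471, 0.0207821965956334], [-0.9979939718552658, -0.020502654380639196, -0.05989718944908035], [0.06029919797202041, -0.019585191425402715, -0.9979881898102609]], 't': [-0.06999938537649134, 0.5202147275637867, 1.2973199031180556], 'shot': 2}
wrist {'K': [[403.9043582313201, 0.0, 320.26117139421063], [0.0, 403.9043582313201, 236.54270784910125], [0.0, 0.0, 1.0]], 'mount': [[5.006830163504867e-05, -0.9591899576662568, -0.2827624844376801, 0.07168239106252708], [0.9999996954682092, 0.00026824536127613603, -0.0007328764660950311, 0.00021351483687481743], [0.0007788174712817082, -0.28276236163363455, 0.9591896789930114, -0.14181317944129188], [0.0, 0.0, 0.0, 1.0]], 'shot': 3}
```

View pics/top0.png

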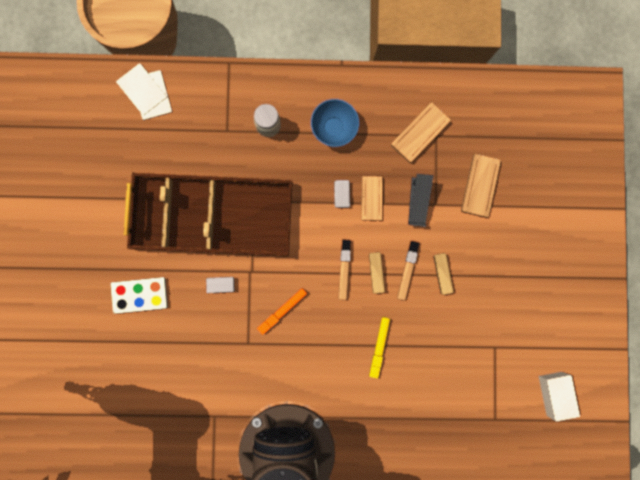

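View pics/scene0.png

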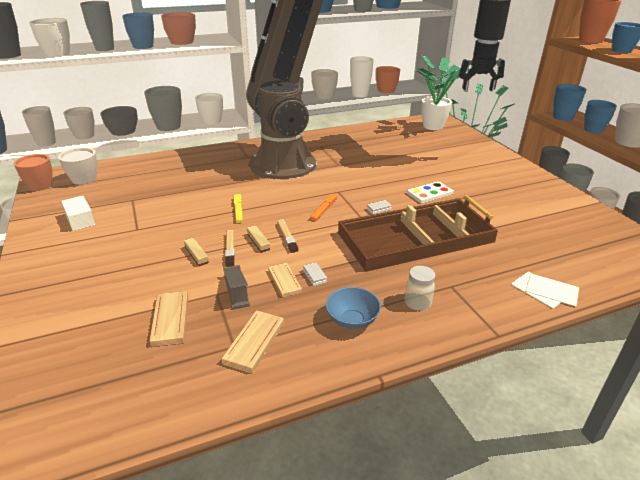

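View pics/wrist0.png

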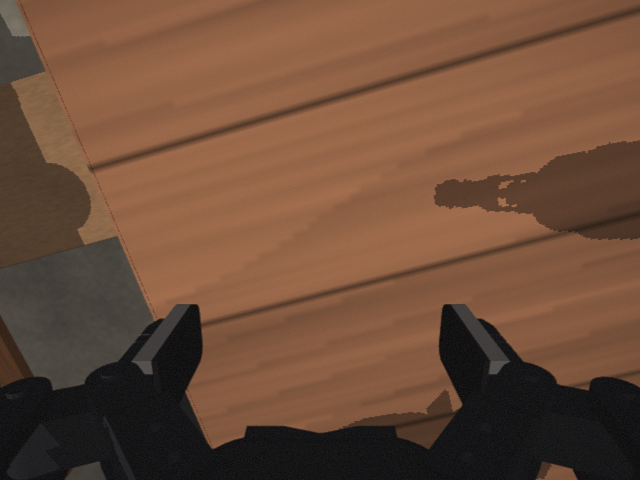

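```bash
cat > h.py <<'E'
from plant import r
import cv2, numpy as np
from scipy.spatial.transform import Rotation as Ro
def pose():
    s=r.read_state(); T=np.eye(4); T[:3,:3]=Ro.from_euler('xyz',s["eef_rot"]).as_matrix(); T[:3,3]=s["tcp_pos"]; return s,T
def cap(n,save=None):
    s,T=pose(); c=r.capture(n)
    if n=="wrist":
        W=T@np.array(c["mount"]); c["Rw"]=W[:3,:3]; c["tw"]=W[:3,3]
    else:
        c["Rw"]=np.array(c["R"]).T; c["tw"]=-c["Rw"]@np.array(c["t"])
    if save: cv2.imwrite(f"pics/{save}.png",c["img"])
    return c
def ray(c,px,z):
    px=np.atleast_2d(np.array(px,float)); d=np.c_[px,np.ones(len(px))]@np.linalg.inv(np.array(c["K"])).T@c["Rw"].T
    k=(z-c["tw"][2])/d[:,2]; return c["tw"]+d*k[:,None]
def proj(c,X):
    X=np.atleast_2d(X); q=(X-c["tw"])@c["Rw"]; q=q@np.array(c["K"]).T; return q[:,:2]/q[:,2:]
def rect(c,mask,z):
    cs,_=cv2.findContours(mask.astype(np.uint8),cv2.RETR_EXTERNAL,cv2.CHAIN_APPROX_NONE)
    k=max(cs,key=cv2.contourArea)[:,0,:]
    P=ray(c,k,z)[:,:2]
    (cx,cy),(w,h),a=cv2.minAreaRect((P*1000).astype(np.float32))
    if w<h: w,h,a=h,w,a+90
    a=(a+90)%180-90
    return np.array([cx,cy])/1000,(w,h),a
H=dict(brush1_center=.016,stamp1_center=.024,tin1_center=.018,plaque_center=.014)
E
python3 - <<'E'
from h import *
c=cap("top")
for n,z in H.items():
    print(n)
    for m in r.masks_of(c,n):
        p,wh,a=rect(c,m["mask"],z); print("  m",round(m["confidence"],2),np.round(m["at"]),p.round(4),np.round(wh,1),round(a,1))
    for m in r.landmark_of(c,n): print("  l",round(m["confidence"],2),np.round(m["at"],1),ray(c,m["at"],z)[0].round(4))
for n,z in dict(tray=0,divider_a_tab=.06,stand_deck=.044).items():
    print(n)
    for m in r.landmark_of(c,n): print("  l",round(m["confidence"],2),np.round(m["at"],1),ray(c,m["at"],z)[0].round(4))
m=r.masks_of(c,"tray")[0]; print(rect(c,m["mask"],0.04))
m=r.masks_of(c,"stand_deck"); 
if m: print(rect(c,m[0]["mask"],0.044))
cv2.imwrite("pics/traycrop.png",cv2.resize(c["img"][160:270,115:305],None,fx=4,fy=4,interpolation=cv2.INTER_CUBIC))
cv2.imwrite("pics/rightcrop.png",cv2.resize(c["img"][90:310,320:510],None,fx=3.6/1.3,fy=3.6/1.3,interpolation=cv2.INTER_CUBIC))
E
```

```text
brush1_center
  m 0.97 [277. 311.] [0.344  0.0154] [150.5  21.9] -46.7
  m 0.77 [345. 272.] [ 0.4471 -0.1354] [149.4  23.8] -3.6
  m 0.6 [376. 349.] [ 0.2588 -0.2244] [150.   24.5] -11.6
  l 0.68 [281.4 309.5] [0.347  0.0177 0.016 ]
  l 0.63 [379.2 347.6] [ 0.2584 -0.224   0.016 ]
  l 0.55 [344.5 271.2] [ 0.4438 -0.1358  0.016 ]
stamp1_center
  m 0.6 [443. 274.] [ 0.4427 -0.3782] [98.1 32.2] 11.7
  l 0.94 [444.5 275.2] [ 0.4388 -0.3821  0.024 ]
tin1_center
  m 0.86 [340. 192.] [ 0.6355 -0.1253] [65.2 37.4] 1.3
  m 0.25 [373. 196.] [ 0.626  -0.2013] [108.1  49.9] 0.8
  l 0.87 [340.5 190.6] [ 0.6439 -0.1225  0.018 ]
  l 0.55 [214.2 214. ] [0.5787 0.1889 0.018 ]
  l 0.47 [368.7 196.3] [ 0.6312 -0.1931  0.018 ]
plaque_center
  m 0.8 [372. 196.] [ 0.6253 -0.2007] [111.4  50.9] 2.6
  m 0.69 [418. 132.] [ 0.7972 -0.3218] [154.2  66.9] -42.0
  m 0.56 [479. 185.] [ 0.6657 -0.4743] [154.8  76. ] -11.3
  l 0.97 [370.7 193.1] [ 0.6399 -0.1984  0.014 ]
  l 0.76 [421.2 131. ] [ 0.8005 -0.3241  0.014 ]
tray
  l 0.65 [214.3 215.2] [0.5775 0.1916 0.    ]
divider_a_tab
  l 0.71 [165.2 195.1] [0.6172 0.2998 0.06  ]
stand_deck
  l 0.6 [418.3 197.2] [ 0.6279 -0.3115  0.044 ]
(array([0.57575696, 0.20136401]), (402.8699035644531, 191.24591064453125), 88.41140747070312)
(array([ 0.6206239 , -0.31807776]), (126.36856079101562, 40.16649627685547), -7.629631042480469)
```

View pics/traycrop.png

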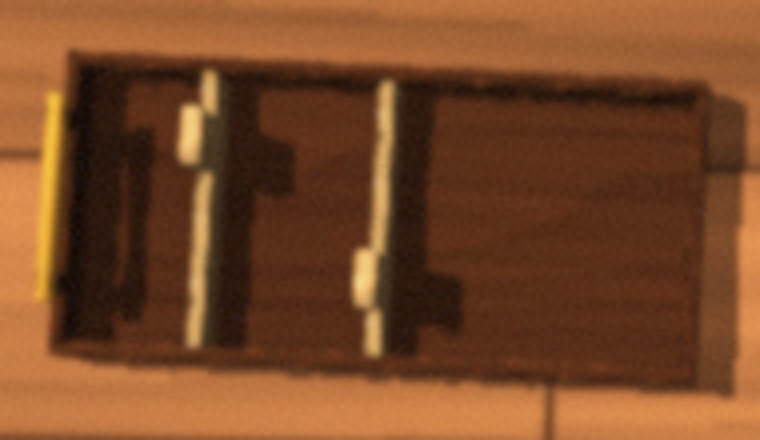

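View pics/rightcrop.png

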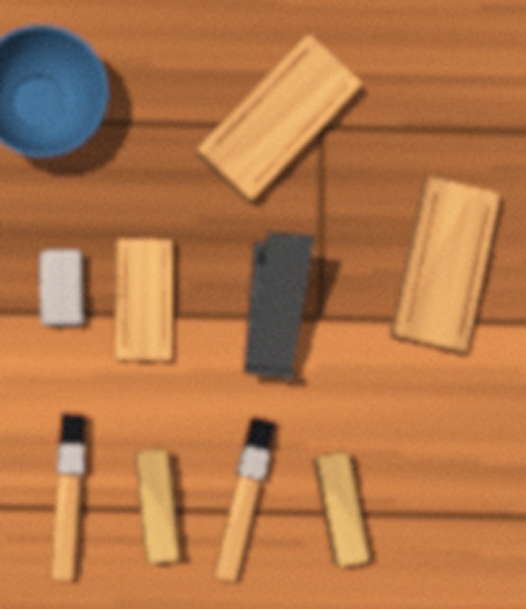

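```bash
python3 - <<'E'
from h import *
c=cap("top")
def rc(n,pts,z,s,o):
    p=np.array(pts,float); p=(p+.5)/s-.5+np.array(o); P=ray(c,p,z)[:,:2]
    m=P.mean(0)
    if len(pts)==2:
        d=P[0]-P[1]; print(n,m.round(4),"len",round(np.hypot(*d)*1e3,1),"ang",round(np.degrees(np.arctan2(d[1],d[0])),1)); return
    (cx,cy),wh,a=cv2.minAreaRect((P*1000).astype(np.float32)); print(n,m.round(4),np.round(wh,1),round(a,1))
T=(4,(115,160))
rc("tray",[(72,52),(708,85),(695,385),(52,352)],.04,*T)
rc("trayL",[(72,52),(708,85)],.04,*T);rc("trayR",[(52,352),(695,385)],.04,*T)
rc("diva",[(210,70),(193,345)],.038,*T); rc("divb",[(387,82),(374,355)],.038,*T)
rc("taba",[(184,104),(203,104),(199,165),(179,165)],.074,*T)
rc("tabb",[(357,248),(379,248),(376,308),(353,308)],.074,*T)
S=(2.768,(320,90))
rc("plaque",[(116,239),(174,238),(173,360),(116,361)],.014,*S)
rc("tin1",[(40,250),(82,250),(84,325),(41,326)],.018,*S)
rc("br1",[(73,414),(64,580)],.016,*S);rc("br2",[(263,421),(228,580)],.016,*S)
rc("st1",[(137,452),(168,451),(180,561),(148,563)],.024,*S)
rc("st2",[(316,456),(350,453),(370,563),(337,567)],.024,*S)
for n,z in dict(divider_a_tab=.06,divider_b_tab=.06,tray=.04,stand_deck=.044,tin1_center=.009).items():
    for m in r.boxes_of(c,n): print(n,"box",round(m["confidence"],2),np.round(m["at"],1),ray(c,m["at"],z)[0].round(4))
c=cap("scene")
for n,z in dict(divider_a_tab=.06,tray=.0,stand_deck=.044,tin1_center=.009,plaque_center=.007,brush1_center=.008,stamp1_center=.012).items():
    for m in r.landmark_of(c,n): print(n,"scene",round(m["confidence"],2),np.round(m["at"],1),ray(c,m["at"],z)[0].round(4))
E
```

```text
tray [0.5759 0.1946] [388.6 183.5] 88.3
trayL [0.6675 0.1924] len 387.0 ang 88.3
trayR [0.4844 0.1967] len 387.9 ang 88.2
diva [0.5804 0.3047] len 168.0 ang -1.4
divb [0.5761 0.1962] len 166.9 ang -0.9
taba [0.6195 0.3028] [11.7 37. ] 88.4
tabb [0.5366 0.1971] [13.5 36.1] 88.9
plaque [ 0.6281 -0.2018] [112.2  52.6] 0.8
tin1 [ 0.6364 -0.1264] [68.8 38.7] 1.7
br1 [ 0.449  -0.1356] len 148.2 ang -2.2
br2 [ 0.4489 -0.2943] len 145.8 ang -12.0
st1 [ 0.4417 -0.2149] [99.7 28.5] 6.4
st2 [ 0.4422 -0.3801] [101.5  30.6] 10.6
divider_a_tab box 0.79 [166.2 208.2] [0.5857 0.2963 0.06  ]
divider_a_tab box 0.46 [268.9 116.8] [0.8137 0.0569 0.06  ]
tray box 0.93 [209.3 214.8] [0.5742 0.1969 0.04  ]
tray box 0.53 [221.1 285.5] [0.4037 0.1633 0.04  ]
tray box 0.31 [138.4 292.9] [0.3823 0.3605 0.04  ]
stand_deck box 0.84 [418.6 201.1] [ 0.6183 -0.3123  0.044 ]
tin1_center box 0.69 [209.3 218.2] [0.5689 0.2022 0.009 ]
tin1_center box 0.63 [341.2 195.4] [ 0.6332 -0.1251  0.009 ]
tin1_center box 0.34 [377.6 273.3] [ 0.4402 -0.2189  0.009 ]
divider_a_tab scene 0.86 [458.4 221.1] [0.627  0.2919 0.06  ]
tray scene 0.72 [412.  236.5] [0.571  0.1893 0.    ]
stand_deck scene 0.78 [233.3 276.4] [ 0.6194 -0.3207  0.044 ]
tin1_center scene 0.71 [313.4 271.6] [ 0.6286 -0.1258  0.009 ]
tin1_center scene 0.34 [352.6 319. ] [ 0.8157 -0.1063  0.009 ]
plaque_center scene 0.95 [284.1 280.7] [ 0.6335 -0.2034  0.007 ]
plaque_center scene 0.81 [253.1 343.4] [ 0.8038 -0.3266  0.007 ]
brush1_center scene 0.81 [323.9 208.1] [0.3529 0.0143 0.008 ]
brush1_center scene 0.63 [241.6 206.6] [ 0.256  -0.2124  0.008 ]
brush1_center scene 0.61 [285.9 236.1] [ 0.454  -0.1389  0.008 ]
stamp1_center scene 0.89 [198.3 249. ] [ 0.4343 -0.3722  0.012 ]
```

```bash
cat >> h.py <<'E'
def plan(targets,T=None,mode="yaw"):
    """targets: (x,y,z,yawdeg,n[,tiltdeg]) ; prints identical-row values for each segment"""
    if T is None: s,T=pose()
    R=T[:3,:3].copy(); p=T[:3,3].copy()
    for t in targets:
        x,y,z,yw,n=t[:5]; tl=t[5] if len(t)>5 else 0
        Rt=(Ro.from_euler('z',yw,degrees=True)*Ro.from_euler('x',180,degrees=True)*Ro.from_euler('y',tl,degrees=True)).as_matrix()
        w=Ro.from_matrix(R.T@Rt).as_rotvec()/n
        wn=np.round(w/np.pi,3+(n>1))
        S=np.zeros((3,3)); Rc=R.copy(); dR=Ro.from_rotvec(wn*np.pi).as_matrix()
        for i in range(n): S+=Rc; Rc=Rc@dR
        d=np.linalg.solve(S,np.array([x,y,z])-p); dn=np.round(d/.2,3)
        print(n,"x",list(map(float,dn)),list(map(float,wn)), "mm/row",round(np.linalg.norm(dn)*200,1),"deg/row",round(np.degrees(np.linalg.norm(wn)*np.pi),2))
        p=p+S@(dn*.2); R=Rc
def st():
    s=r.read_state(); print("t",round(s["t"],2),"p",s["tcp_pos"].round(4),"rpy",np.degrees(s["eef_rot"]).round(1),"F",s["contact_force"].round(1),"w",round(s["grip_width"],4),"q",s["joint_pos"].round(2))
E
python3 -c "
from h import *
plan([(.536,.197,.15,-1.7,20),(.536,.197,.046,-1.7,5)]);st()"
```

```text
20 x [0.106, 0.099, 0.02] [-0.0, -0.0, -0.0038] mm/row 29.3 deg/row 0.68
5 x [-0.0, -0.002, 0.105] [-0.0, -0.0, -0.0] mm/row 21.0 deg/row 0.0
t 1.55 p [0.1793 0.6508 0.2313] rpy [-180.    -0.   -15.4] F [ 0.  -0.1 -0.1] w 0.0852 q [ 1.59  0.36  0.01  0.   -1.22 -0.29]
```

Emit:
{"api": "carry_out", "payload": {
  "motion": [
    [[0.106,0.099,0.02,0,0,-0.0038,0],[0.106,0.099,0.02,0,0,-0.0038,0],[0.106,0.099,0.02,0,0,-0.0038,0],[0.106,0.099,0.02,0,0,-0.0038,0],[0.106,0.099,0.02,0,0,-0.0038,0],[0.106,0.099,0.02,0,0,-0.0038,0],[0.106,0.099,0.02,0,0,-0.0038,0],[0.106,0.099,0.02,0,0,-0.0038,0],[0.106,0.099,0.02,0,0,-0.0038,0],[0.106,0.099,0.02,0,0,-0.0038,0]]
  ],
  "newtons": 40
}}

```text
t: 2.55
tcp_pos: [0.3446, 0.4113, 0.1914]
eef_rot: [-3.141, -0.0, -0.149]
contact_force: [0.7, -0.1, -0.5]
grip_width: 0.0426
```

Emit:
{"api": "carry_out", "payload": {
  "motion": [
    [[0.106,0.099,0.02,0,0,-0.0038,0],[0.106,0.099,0.02,0,0,-0.0038,0],[0.106,0.099,0.02,0,0,-0.0038,0],[0.106,0.099,0.02,0,0,-0.0038,0],[0.106,0.099,0.02,0,0,-0.0038,0],[0.106,0.099,0.02,0,0,-0.0038,0],[0.106,0.099,0.02,0,0,-0.0038,0],[0.106,0.099,0.02,0,0,-0.0038,0],[0.106,0.099,0.02,0,0,-0.0038,0],[0.106,0.099,0.02,0,0,-0.0038,0]]
  ]
}}

```text
t: 3.55
tcp_pos: [0.5369, 0.1941, 0.1514]
eef_rot: [-3.141, -0.0, -0.029]
contact_force: [-0.3, 0.3, -1.6]
grip_width: 0.0429
```

```bash
python3 -c "
from h import *
st();c=cap('wrist','w1');print(proj(c,[[.536,.197,.074]]))
plan([(.536,.197,.046,-1.7,5)]);st()"
```

```text
t 3.55 p [0.5369 0.1941 0.1514] rpy [-180.    -0.    -1.7] F [-0.3  0.3 -1.6] w 0.0429 q [ 0.69  0.25 -0.33  0.   -0.98  0.85]
[[315.24081289 250.06987649]]
5 x [-0.003, -0.005, 0.104] [0.0001, 0.0, -0.0] mm/row 20.8 deg/row 0.02
t 3.6 p [0.5386 0.1918 0.1505] rpy [179.9   0.   -1.7] F [ 3.2 -0.7  0.9] w 0.0426 q [ 0.68  0.26 -0.33  0.   -0.98  0.86]
```

View pics/w1.png

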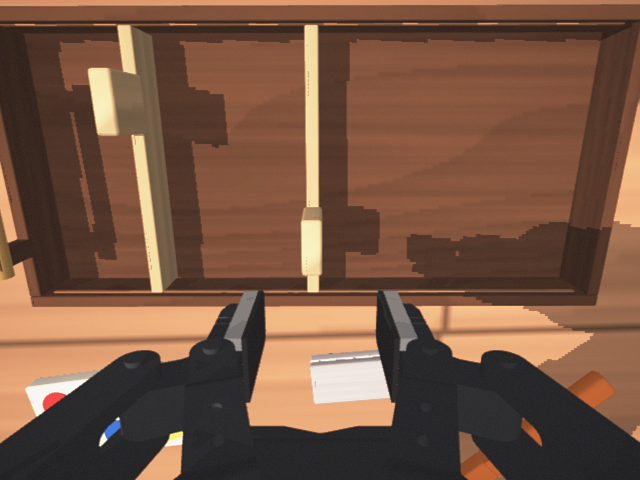

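```bash
python3 -c "
from h import *
st();c=cap('wrist');c2=cap('wrist','w2')
st()
for q,z in [((311.5,242),.074),((311.8,25),.038),((313.3,290),.038),((124,25),.038),((157,290),.038),((101,102),.074),((35,295),.04),((597,295),.04),((615,25),.04),((15,25),.04)]: print(q,ray(c2,q,z)[0].round(4))
cv2.imwrite('pics/w2.png',c2['img'])
plan([(.536,.197,.046,-1.7,5)]);st()"
```

```text
t 3.6 p [0.5386 0.1918 0.1505] rpy [179.9   0.   -1.7] F [ 3.2 -0.7  0.9] w 0.0426 q [ 0.68  0.26 -0.33  0.   -0.98  0.86]
t 3.7 p [0.5367 0.1937 0.1508] rpy [180.    0.   -1.9] F [ 0.7  0.4 -0.8] w 0.0428 q [ 0.69  0.25 -0.33  0.   -0.98  0.85]
(311.5, 242) [0.5416 0.1975 0.074 ]
(311.8, 25) [0.6596 0.1936 0.038 ]
(313.3, 290) [0.4961 0.1988 0.038 ]
(124, 25) [0.663  0.3003 0.038 ]
(157, 290) [0.4996 0.3055 0.038 ]
(101, 102) [0.6203 0.3026 0.074 ]
(35, 295) [0.4995 0.3881 0.04  ]
(597, 295) [0.4871 0.0059 0.04  ]
(615, 25) [0.6536 0.0226 0.04  ]
(15, 25) [0.6646 0.3609 0.04  ]
5 x [-0.001, -0.003, 0.105] [0.0, 0.0, -0.0002] mm/row 21.0 deg/row 0.04
t 3.7 p [0.5367 0.1937 0.1508] rpy [180.    0.   -1.9] F [ 0.7  0.4 -0.8] w 0.0428 q [ 0.69  0.25 -0.33  0.   -0.98  0.85]
```

View pics/w2.png

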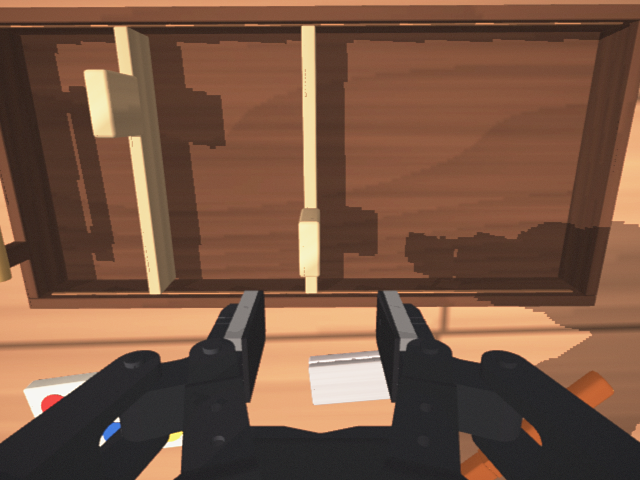

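Emit:
{"api": "carry_out", "payload": {
  "motion": [
    [[0.001,-0.004,0.105,0,0,0,0],[0.001,-0.004,0.105,0,0,0,0],[0.001,-0.004,0.105,0,0,0,0],[0.001,-0.004,0.105,0,0,0,0],[0.001,-0.004,0.105,0,0,0,0],[0,0,0,0,0,0,0],[0,0,0,0,0,0,-1],[0,0,0,0,0,0,-1],[0,0,0,0,0,0,-1],[0,0,0,0,0,0,-1]]
  ],
  "newtons": 40
}}

```text
t: 4.7
tcp_pos: [0.5378, 0.1997, 0.0478]
eef_rot: [-3.14, -0.002, -0.03]
contact_force: [-4.0, 1.0, 5.9]
grip_width: 0.0112
```

```bash
python3 -c "
from h import *
st();c=cap('wrist','w3');st()
plan([(.535,.0930,.046,-1.7,7)])"
```

```text
t 4.7 p [0.5378 0.1997 0.0478] rpy [-1.799e+02 -1.000e-01 -1.700e+00] F [-4.   1.   5.9] w 0.0112 q [ 0.7   0.38 -0.44  0.   -0.75  0.84]
t 4.75 p [0.5378 0.1996 0.0477] rpy [-1.799e+02 -1.000e-01 -1.700e+00] F [-2.7  2.   7. ] w 0.0115 q [ 0.7   0.38 -0.44  0.   -0.75  0.84]
7 x [0.0, 0.076, 0.001] [-0.0001, -0.0001, 0.0] mm/row 15.2 deg/row 0.03
```

View pics/w3.png

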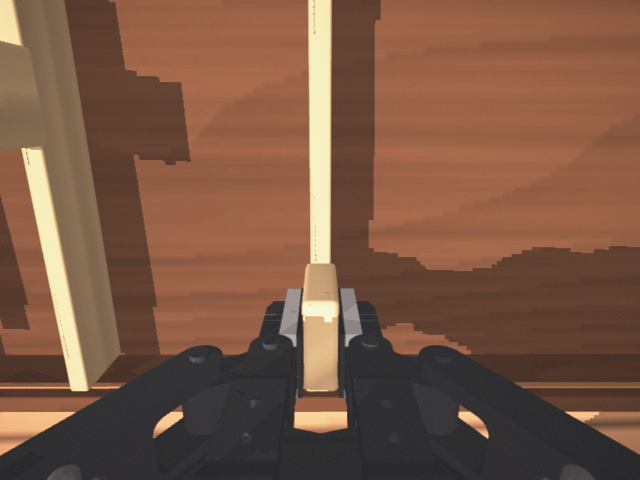

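Emit:
{"api": "carry_out", "payload": {
  "motion": [
    [[0,0.076,0,0,0,0,-1],[0,0.076,0,0,0,0,-1],[0,0.076,0,0,0,0,-1],[0,0.076,0,0,0,0,-1],[0,0.076,0,0,0,0,-1],[0,0.076,0,0,0,0,-1],[0,0.076,0,0,0,0,-1],[0,0,0,0,0,0,-1],[0,0,0,0,0,0,-1],[0,0,0,0,0,0,-0.2]]
  ]
}}

```text
t: 5.75
tcp_pos: [0.5344, 0.0925, 0.0471]
eef_rot: [-3.141, -0.001, -0.031]
contact_force: [-0.2, -0.1, 0.4]
grip_width: 0.0249
```

```bash
python3 -c "
from h import *
st()
s,T=pose();x,y,z=T[:3,3]
plan([(x,y,.125,-1.7,5),(.6190,.3028,.125,-1.7,8),(.6195,.3028,.046,-1.7,4)])"
```

```text
t 5.75 p [0.5344 0.0925 0.0471] rpy [-1.8e+02 -1.0e-01 -1.8e+00] F [-0.2 -0.1  0.4] w 0.0249 q [ 0.53  0.34 -0.51  0.   -0.73  1.01]
5 x [0.0, -0.0, -0.078] [-0.0, -0.0001, -0.0001] mm/row 15.6 deg/row 0.03
8 x [0.049, -0.133, 0.0] [-0.0, 0.0, 0.0] mm/row 28.3 deg/row 0.0
4 x [0.001, 0.0, 0.099] [-0.0001, 0.0, 0.0001] mm/row 19.8 deg/row 0.03
```

Emit:
{"api": "carry_out", "payload": {
  "motion": [
    [[0,0,-0.078,0,0,0,-0.1],[0,0,-0.078,0,0,0,-0.1],[0,0,-0.078,0,0,0,-0.1],[0,0,-0.078,0,0,0,-0.1],[0,0,-0.078,0,0,0,-0.1],[0.049,-0.133,0,0,0,0,-0.1],[0.049,-0.133,0,0,0,0,-0.1],[0.049,-0.133,0,0,0,0,-0.1],[0.049,-0.133,0,0,0,0,-0.1],[0.049,-0.133,0,0,0,0,-0.1]]
  ]
}}

```text
t: 6.75
tcp_pos: [0.5872, 0.2252, 0.1244]
eef_rot: [-3.141, -0.0, -0.03]
contact_force: [0.5, 0.3, -0.2]
grip_width: 0.0384
```

Emit:
{"api": "carry_out", "payload": {
  "motion": [
    [[0.049,-0.133,0,0,0,0,-0.1],[0.049,-0.133,0,0,0,0,-0.1],[0.049,-0.133,0,0,0,0,-0.1],[0,0,0,0,0,0,-0.1],[0,0,0,0,0,0,-0.1],[0,0,0,0,0,0,-0.1],[0,0,0,0,0,0,-0.1],[0,0,0,0,0,0,-0.1],[0,0,0,0,0,0,-0.1],[0,0,0,0,0,0,-0.1]]
  ]
}}

```text
t: 7.75
tcp_pos: [0.6187, 0.3027, 0.1245]
eef_rot: [-3.141, -0.0, -0.03]
contact_force: [0.8, -0.9, -0.5]
grip_width: 0.0385
```

```bash
python3 -c "
from h import *
st();c=cap('wrist','w4')
plan([(.619,.3028,.046,-1.7,4)])"
```

```text
t 7.75 p [0.6187 0.3027 0.1245] rpy [-180.    -0.    -1.7] F [ 0.8 -0.9 -0.5] w 0.0385 q [ 0.74  0.46 -0.09  0.   -1.02  0.8 ]
4 x [0.0, -0.0, 0.098] [-0.0, -0.0, -0.0] mm/row 19.6 deg/row 0.0
```

View pics/w4.png

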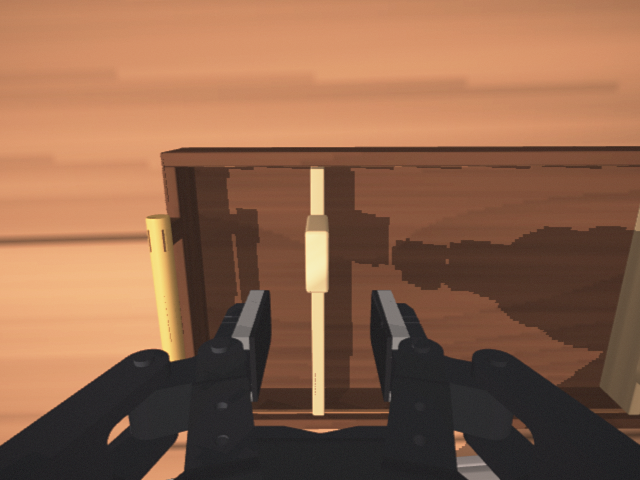

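Emit:
{"api": "carry_out", "payload": {
  "motion": [
    [[0,0,0.098,0,0,0,-0.1],[0,0,0.098,0,0,0,-0.1],[0,0,0.098,0,0,0,-0.1],[0,0,0.098,0,0,0,-0.1],[0,0,0,0,0,0,-0.1],[0,0,0,0,0,0,-1],[0,0,0,0,0,0,-1],[0,0,0,0,0,0,-1],[0,0,0,0,0,0,-1],[0,0,0,0,0,0,-1]]
  ]
}}

```text
t: 8.8
tcp_pos: [0.6195, 0.3034, 0.0472]
eef_rot: [-3.14, -0.002, -0.03]
contact_force: [-0.6, -0.4, 4.7]
grip_width: 0.0115
```

```bash
python3 -c "
from h import *
st();
s,T=pose();z=T[2,3]
plan([(.6163,.2135,z,-1.7,7)])"
```

```text
t 8.8 p [0.6195 0.3034 0.0472] rpy [-1.799e+02 -1.000e-01 -1.700e+00] F [-0.6 -0.4  4.7] w 0.0115 q [ 0.74  0.53 -0.16  0.   -0.87  0.8 ]
7 x [-0.0, 0.064, -0.0] [-0.0001, -0.0001, 0.0] mm/row 12.8 deg/row 0.03
```

Emit:
{"api": "carry_out", "payload": {
  "motion": [
    [[0,0.064,0,0,0,0,-1],[0,0.064,0,0,0,0,-1],[0,0.064,0,0,0,0,-1],[0,0.064,0,0,0,0,-1],[0,0.064,0,0,0,0,-1],[0,0.064,0,0,0,0,-1],[0,0.064,0,0,0,0,-1],[0,0,0,0,0,0,-1],[0,0,0,0,0,0,-1],[0,0,0,0,0,0,-0.2]]
  ]
}}

```text
t: 9.8
tcp_pos: [0.616, 0.2133, 0.0462]
eef_rot: [-3.141, -0.0, -0.031]
contact_force: [-0.6, -0.3, -0.3]
grip_width: 0.0247
```

Emit:
{"api": "carry_out", "payload": {
  "motion": [
    [[0,0,-0.02,0,0,0,0],[0,0,-0.09,0,0,0,0],[0,0,-0.09,0,0,0,0],[0,0,-0.09,0,0,0,0],[0,0,-0.09,0,0,0,0],[0,0,-0.09,0,0,0,0],[-0.1,0,-0.09,0,0,0,0],[-0.1,0,-0.09,0,0,0,0],[0,0,0,0,0,0,0],[0,0,0,0,0,0,0]]
  ]
}}

```text
t: 10.8
tcp_pos: [0.5758, 0.215, 0.1764]
eef_rot: [-3.141, -0.001, -0.029]
contact_force: [0.3, 0.2, -0.2]
grip_width: 0.0429
```

```bash
python3 -c "
from h import *
st();c=cap('wrist','w5');c=cap('top','t5')
print(ray(c,(220,285),.018))
cv2.imwrite('pics/t5c.png',cv2.resize(c['img'][160:310,115:305],None,fx=4,fy=4,interpolation=cv2.INTER_CUBIC))"
```

```text
t 10.8 p [0.5758 0.215  0.1764] rpy [-179.9   -0.    -1.7] F [ 0.3  0.2 -0.2] w 0.0429 q [ 0.67  0.3  -0.2  -0.   -1.07  0.87]
[[0.40418625 0.16936071 0.018     ]]
```

View pics/w5.png

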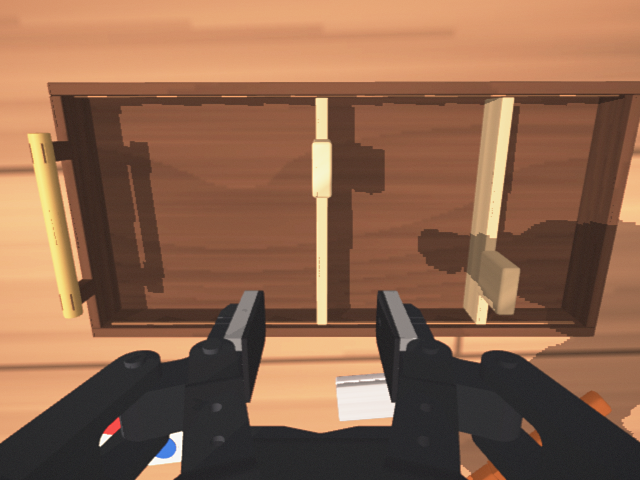

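View pics/t5c.png

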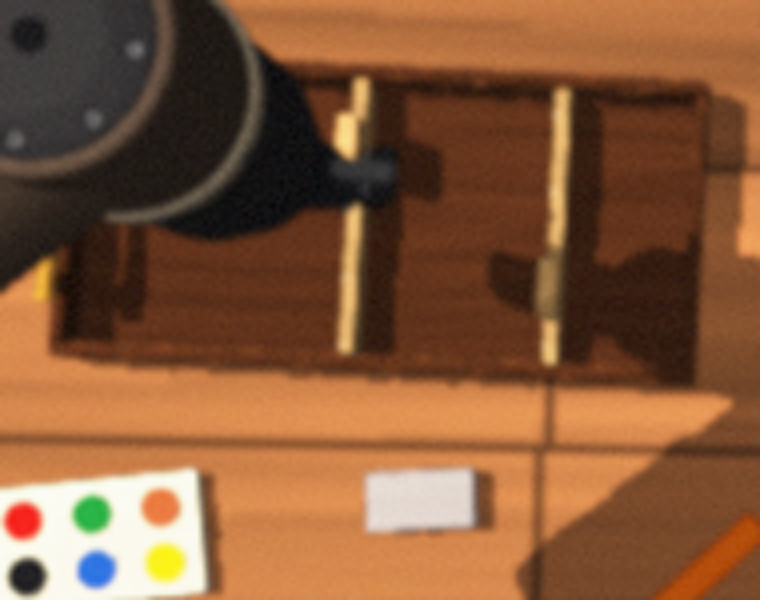

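```bash
python3 - <<'E'
from h import *
c=cap('wrist')
st()
for n,q,z in [("TL",(49,86),.04),("BL",(95,336),.04),("BR",(594,334),.04),("iBL",(104,326),.04),("iBR",(586,324),.04),("iTL",(63,94),.04),("a0",(321.5,98),.038),("a1",(321.5,324),.038),("b0",(509,98),.038),("b1",(483,323),.038)]: print(n,ray(c,q,z)[0].round(4))
c=cap('top')
p=(np.array([(365,473),(473,467),(476,526),(367,533)])+.5)/4-.5+np.array([115,160])
P=ray(c,p,.018); print(P[:,:2].mean(0), P.round(4), np.degrees(np.arctan2(*(P[0]-P[1])[[1,0]])))
E
```

```text
t 10.95 p [0.576  0.2144 0.1749] rpy [ 1.8e+02  1.0e-01 -1.7e+00] F [-0.   0.2 -0.7] w 0.0429 q [ 0.67  0.3  -0.2  -0.   -1.07  0.87]
TL [0.6721 0.3864 0.04  ]
BL [0.4911 0.3908 0.04  ]
BR [0.4814 0.0066 0.04  ]
iBL [0.4995 0.3823 0.04  ]
iBR [0.4902 0.0141 0.04  ]
iTL [0.667  0.3784 0.04  ]
a0 [0.6596 0.2112 0.038 ]
a1 [0.4951 0.216  0.038 ]
b0 [0.656  0.0887 0.038 ]
b1 [0.4923 0.0919 0.038 ]
[0.40525697 0.17013658] [[0.4209 0.2044 0.018 ]
 [0.4259 0.1385 0.018 ]
 [0.3899 0.1356 0.018 ]
 [0.3844 0.202  0.018 ]] 94.27677010882654
```

```bash
python3 - <<'E'
from h import *
plan([(.405,.170,.12,-85.7,16),(.405,.170,.004,-85.7,6)])
E
```

```text
16 x [-0.034, 0.05, 0.017] [0.0, 0.0, 0.0292] mm/row 12.6 deg/row 5.26
6 x [-0.0, -0.0, 0.097] [0.0001, -0.0, -0.0001] mm/row 19.4 deg/row 0.03
```

Emit:
{"api": "carry_out", "payload": {
  "motion": [
    [[-0.034,0.05,0.017,0,0,0.0292,0.4],[-0.034,0.05,0.017,0,0,0.0292,0.4],[-0.034,0.05,0.017,0,0,0.0292,0.4],[-0.034,0.05,0.017,0,0,0.0292,0.4],[-0.034,0.05,0.017,0,0,0.0292,0.4],[-0.034,0.05,0.017,0,0,0.0292,0.4],[-0.034,0.05,0.017,0,0,0.0292,0.4],[-0.034,0.05,0.017,0,0,0.0292,0.4],[-0.034,0.05,0.017,0,0,0.0292,0.4],[-0.034,0.05,0.017,0,0,0.0292,0.4]]
  ]
}}

```text
t: 12.0
tcp_pos: [0.4749, 0.155, 0.141]
eef_rot: [3.14, -0.0, -0.952]
contact_force: [-0.3, -0.0, -0.6]
grip_width: 0.0596
```

Emit:
{"api": "carry_out", "payload": {
  "motion": [
    [[-0.034,0.05,0.017,0,0,0.0292,0.4],[-0.034,0.05,0.017,0,0,0.0292,0.4],[-0.034,0.05,0.017,0,0,0.0292,0.4],[-0.034,0.05,0.017,0,0,0.0292,0.4],[-0.034,0.05,0.017,0,0,0.0292,0.4],[-0.034,0.05,0.017,0,0,0.0292,0.4],[0,0,0,0,0,0,0.4],[0,0,0,0,0,0,0.4],[0,0,0,0,0,0,0.4],[0,0,0,0,0,0,0.4]]
  ]
}}

```text
t: 13.0
tcp_pos: [0.4056, 0.1699, 0.1215]
eef_rot: [3.142, -0.0, -1.497]
contact_force: [-0.2, 0.1, 0.4]
grip_width: 0.0599
```

```bash
python3 - <<'E'
from h import *
st(); c=cap('wrist','w6')
plan([(.405,.170,.004,-85.7,6)])
E
```

```text
t 13.0 p [0.4056 0.1699 0.1215] rpy [180.   -0.  -85.8] F [-0.2  0.1  0.4] w 0.0599 q [ 0.85  0.08 -0.64  0.   -0.86 -0.77]
6 x [-0.0, 0.0, 0.098] [0.0, -0.0, -0.0001] mm/row 19.6 deg/row 0.02
```

View pics/w6.png

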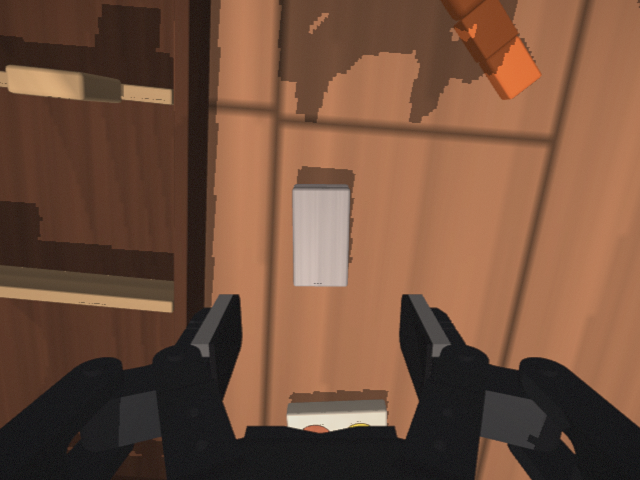

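```bash
python3 - <<'E'
from h import *
st(); c=cap('wrist')
print(ray(c,[(293.5,188),(349.5,186),(347,285.5),(294,286),(321,236.5)],.018).round(4))
E
```

```text
t 13.05 p [0.4055 0.1698 0.1215] rpy [180.   -0.  -85.8] F [-1.4  0.1 -0.6] w 0.0597 q [ 0.85  0.08 -0.64  0.   -0.86 -0.77]
[[0.4239 0.1406 0.018 ]
 [0.3898 0.1369 0.018 ]
 [0.3853 0.2024 0.018 ]
 [0.42   0.2053 0.018 ]
 [0.4048 0.1702 0.018 ]]
```

Emit:
{"api": "carry_out", "payload": {
  "motion": [
    [[0,0,0.098,0,0,0,0.4],[0,0,0.098,0,0,0,0.4],[0,0,0.098,0,0,0,0.4],[0,0,0.098,0,0,0,0.4],[0,0,0.098,0,0,0,0.4],[0,0,0.098,0,0,0,0.4],[0,0,0,0,0,0,0.4],[0,0,0,0,0,0,-1],[0,0,0,0,0,0,-1],[0,0,0,0,0,0,-1]]
  ],
  "newtons": 40
}}

```text
t: 14.1
tcp_pos: [0.4056, 0.1704, 0.0049]
eef_rot: [-3.14, 0.001, -1.498]
contact_force: [-0.2, 0.6, -0.3]
grip_width: 0.0348
```

```bash
python3 - <<'E'
from h import *
st()
E
```

```text
t 14.1 p [0.4056 0.1704 0.0049] rpy [-1.799e+02  1.000e-01 -8.580e+01] F [-0.2  0.6 -0.3] w 0.0348 q [ 0.85  0.27 -0.77  0.   -0.53 -0.78]
```

```bash
cat >> h.py <<'E'
TC=np.array([.578,.1955]); TY=-1.65
def tw(x,y):
    a=np.radians(TY); return TC+np.array([np.cos(a)*x-np.sin(a)*y,np.sin(a)*x+np.cos(a)*y])
E
python3 - <<'E'
from h import *
s,T=pose();x,y,z=T[:3,3]
a,b=tw(-.035,-.148); print(a,b)
plan([(x,y,.125,-85.7,6),(a,b,.125,-91.65,8),(a,b,.0115,-91.65,6)])
E
```

```text
0.538753007162716 0.04856915384021576
6 x [-0.0, -0.0, -0.1] [-0.0001, 0.0001, -0.0001] mm/row 20.0 deg/row 0.03
8 x [0.079, -0.081, -0.0] [0.0, -0.0, 0.0041] mm/row 22.6 deg/row 0.74
6 x [-0.001, 0.0, 0.094] [0.0, -0.0, 0.0] mm/row 18.8 deg/row 0.0
```

Emit:
{"api": "carry_out", "payload": {
  "motion": [
    [[0,0,-0.1,0,0,0,-1],[0,0,-0.1,0,0,0,-1],[0,0,-0.1,0,0,0,-1],[0,0,-0.1,0,0,0,-1],[0,0,-0.1,0,0,0,-1],[0,0,-0.1,0,0,0,-1],[0.079,-0.081,0,0,0,0.0041,-1],[0.079,-0.081,0,0,0,0.0041,-1],[0.079,-0.081,0,0,0,0.0041,-1],[0.079,-0.081,0,0,0,0.0041,-1]]
  ]
}}

```text
t: 15.1
tcp_pos: [0.4739, 0.1098, 0.1248]
eef_rot: [-3.14, 0.001, -1.55]
contact_force: [-0.2, 0.0, -1.8]
grip_width: 0.0349
```

Emit:
{"api": "carry_out", "payload": {
  "motion": [
    [[0.079,-0.081,0,0,0,0.0041,-1],[0.079,-0.081,0,0,0,0.0041,-1],[0.079,-0.081,0,0,0,0.0041,-1],[0.079,-0.081,0,0,0,0.0041,-1],[0,0,0,0,0,0,-1],[0,0,0,0,0,0,-1],[0,0,0,0,0,0,-1],[0,0,0,0,0,0,-1],[0,0,0,0,0,0,-1],[0,0,0,0,0,0,-1]]
  ]
}}

```text
t: 16.1
tcp_pos: [0.538, 0.0476, 0.1241]
eef_rot: [-3.141, 0.0, -1.6]
contact_force: [0.1, 0.5, -0.6]
grip_width: 0.0351
```

```bash
python3 - <<'E'
from h import *
st(); c=cap('wrist','w7')
a,b=tw(-.035,-.148)
plan([(a,b,.0115,-91.65,6)])
E
```

```text
t 16.1 p [0.538  0.0476 0.1241] rpy [-180.     0.   -91.7] F [ 0.1  0.5 -0.6] w 0.0351 q [ 0.45  0.24 -0.43 -0.   -0.9  -0.48]
6 x [-0.001, -0.001, 0.094] [-0.0, 0.0, -0.0] mm/row 18.8 deg/row 0.0
```

View pics/w7.png

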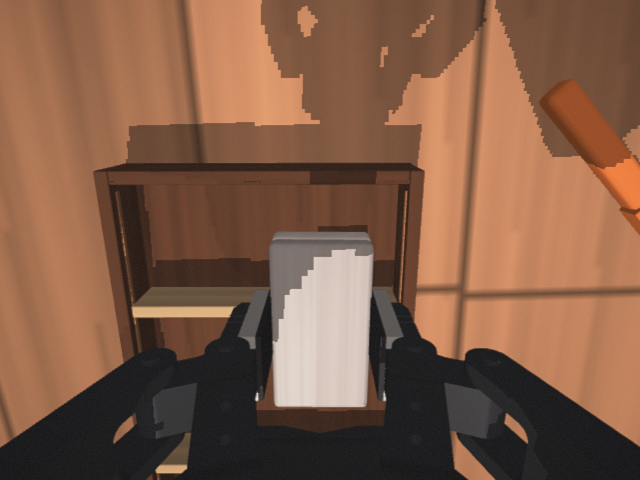

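```bash
python3 - <<'E'
from h import *
c=cap('wrist')
for x,y,z in [(-.093,-.195,.04),(.093,-.195,.04),(-.085,-.187,.04),(.085,-.187,.04),(.06,-.105,.038)]:
    print(x,y,proj(c,[*tw(x,y),z]).round(0))
E
```

```text
-0.093 -0.195 [[423. 166.]]
0.093 -0.195 [[ 88. 166.]]
-0.085 -0.187 [[408. 180.]]
0.085 -0.187 [[104. 181.]]
0.06 -0.105 [[166. 312.]]
```

Emit:
{"api": "carry_out", "payload": {
  "motion": [
    [[-0.001,0,0.094,0,0,0,-1],[-0.001,0,0.094,0,0,0,-1],[-0.001,0,0.094,0,0,0,-1],[-0.001,0,0.094,0,0,0,-1],[-0.001,0,0.094,0,0,0,-1],[-0.001,0,0.094,0,0,0,-1],[0,0,0,0,0,0,-1],[0,0,0,0,0,0,-1],[0,0,0,0,0,0,0.15],[0,0,0,0,0,0,0.15]]
  ]
}}

```text
t: 17.2
tcp_pos: [0.5385, 0.0486, 0.0116]
eef_rot: [-3.141, 0.0, -1.601]
contact_force: [-0.2, -0.1, -0.3]
grip_width: 0.049
```

```bash
python3 - <<'E'
from h import *
st()
E
```

```text
t 17.2 p [0.5385 0.0486 0.0116] rpy [-180.     0.   -91.7] F [-0.2 -0.1 -0.3] w 0.049 q [ 0.45  0.39 -0.54  0.   -0.64 -0.48]
```

```bash
python3 - <<'E'
from h import *
s,T=pose();x,y,z=T[:3,3]
plan([(x,y,.12,-91.65,5),(.6364,-.1264,.13,1.5,15),(.6364,-.1264,.005,1.5,7)])
E
```

```text
5 x [-0.0, -0.0, -0.108] [-0.0001, 0.0, -0.0001] mm/row 21.6 deg/row 0.03
15 x [0.073, 0.016, -0.004] [0.0, 0.0, -0.0345] mm/row 15.0 deg/row 6.21
7 x [-0.0, 0.0, 0.09] [-0.0, 0.0, 0.0] mm/row 18.0 deg/row 0.0
```

Emit:
{"api": "carry_out", "payload": {
  "motion": [
    [[0,0,-0.108,0,0,0,0.15],[0,0,-0.108,0,0,0,0.15],[0,0,-0.108,0,0,0,0.15],[0,0,-0.108,0,0,0,0.15],[0,0,-0.108,0,0,0,0.15],[0.073,0.016,-0.004,0,0,-0.0345,0.2],[0.073,0.016,-0.004,0,0,-0.0345,0.2],[0.073,0.016,-0.004,0,0,-0.0345,0.2],[0.073,0.016,-0.004,0,0,-0.0345,0.2],[0.073,0.016,-0.004,0,0,-0.0345,0.2]]
  ]
}}

```text
t: 18.2
tcp_pos: [0.536, -0.0259, 0.1238]
eef_rot: [-3.14, -0.0, -1.054]
contact_force: [-0.7, -0.5, -0.0]
grip_width: 0.0512
```

Emit:
{"api": "carry_out", "payload": {
  "motion": [
    [[0.073,0.016,-0.004,0,0,-0.0345,0.2],[0.073,0.016,-0.004,0,0,-0.0345,0.2],[0.073,0.016,-0.004,0,0,-0.0345,0.2],[0.073,0.016,-0.004,0,0,-0.0345,0.2],[0.073,0.016,-0.004,0,0,-0.0345,0.2],[0.073,0.016,-0.004,0,0,-0.0345,0.2],[0.073,0.016,-0.004,0,0,-0.0345,0.2],[0.073,0.016,-0.004,0,0,-0.0345,0.2],[0.073,0.016,-0.004,0,0,-0.0345,0.2],[0.073,0.016,-0.004,0,0,-0.0345,0.2]]
  ]
}}

```text
t: 19.2
tcp_pos: [0.637, -0.1267, 0.1316]
eef_rot: [-3.142, -0.001, 0.029]
contact_force: [0.6, 0.3, -0.7]
grip_width: 0.0512
```

Emit:
{"api": "carry_out", "payload": {
  "motion": [
    [[0,0,0,0,0,0,0.2],[0,0,0,0,0,0,0.2],[0,0,0,0,0,0,0.2],[0,0,0,0,0,0,0.2],[0,0,0,0,0,0,0.2],[0,0,0,0,0,0,0.2],[0,0,0,0,0,0,0.2],[0,0,0,0,0,0,0.2],[0,0,0,0,0,0,0.2],[0,0,0,0,0,0,0.2]]
  ]
}}

```text
t: 20.2
tcp_pos: [0.6365, -0.1262, 0.1311]
eef_rot: [-3.142, 0.0, 0.025]
contact_force: [-0.2, 0.5, -0.4]
grip_width: 0.0514
```

```bash
python3 - <<'E'
from h import *
st(); c=cap('wrist','w8')
plan([(.6364,-.1264,.005,1.5,7)])
c=cap('top'); cv2.imwrite('pics/t8.png',cv2.resize(c['img'][80:330,100:520],None,fx=1.9,fy=1.9,interpolation=cv2.INTER_CUBIC))
E
```

```text
t 20.2 p [ 0.6365 -0.1262  0.1311] rpy [-180.     0.     1.4] F [-0.2  0.5 -0.4] w 0.0514 q [ 0.1   0.39 -0.18 -0.   -1.    1.49]
7 x [-0.0, 0.0, 0.09] [0.0, 0.0, -0.0001] mm/row 18.0 deg/row 0.02
```

View pics/w8.png

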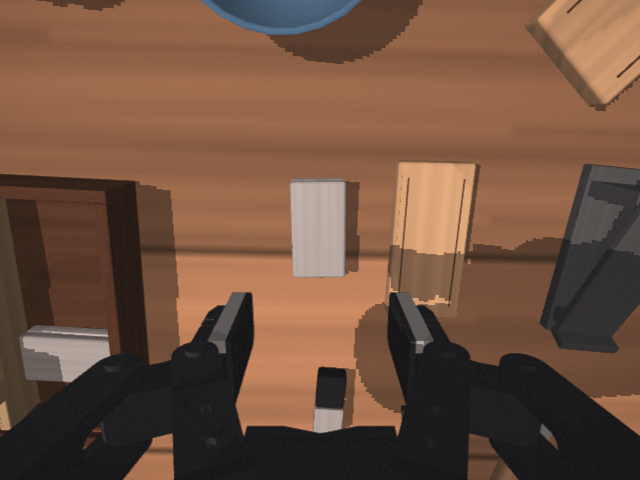

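View pics/t8.png

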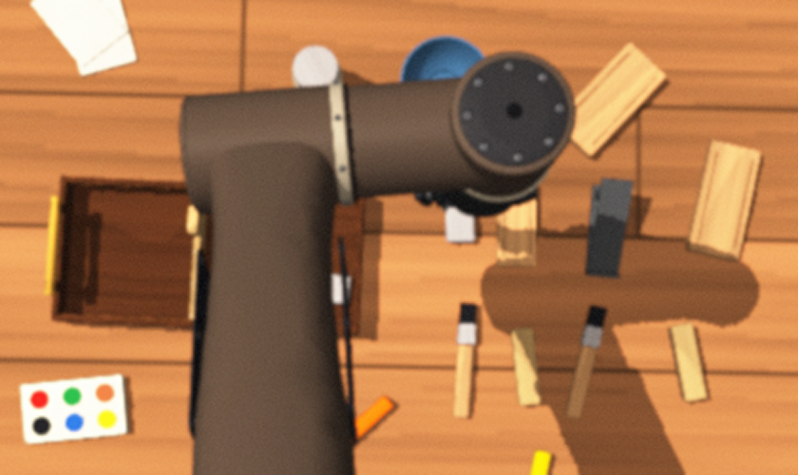

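```bash
python3 - <<'E'
from h import *
c=cap('wrist'); st()
P=ray(c,[(291,181.5),(344.5,180.5),(345.5,275.5),(292,276)],.018);print(P.round(4),P.mean(0).round(4))
P=ray(c,[(399,163),(476,165),(457,316),(388,305)],.014);print(P.round(4),P.mean(0).round(4))
E
```

```text
t 20.35 p [ 0.6365 -0.1262  0.1311] rpy [-180.     0.     1.4] F [-0.5  0.2  0.6] w 0.0511 q [ 0.1   0.39 -0.18 -0.   -1.    1.49]
[[ 0.6689 -0.1068  0.018 ]
 [ 0.6704 -0.1406  0.018 ]
 [ 0.606  -0.144   0.018 ]
 [ 0.6047 -0.1078  0.018 ]] [ 0.6375 -0.1248  0.018 ]
[[ 0.6818 -0.175   0.014 ]
 [ 0.6817 -0.2239  0.014 ]
 [ 0.5756 -0.2247  0.014 ]
 [ 0.5829 -0.1751  0.014 ]] [ 0.6305 -0.1997  0.014 ]
```

Emit:
{"api": "carry_out", "payload": {
  "motion": [
    [[0,-0.001,0.09,0,0,0,0.2],[0,-0.001,0.09,0,0,0,0.2],[0,-0.001,0.09,0,0,0,0.2],[0,-0.001,0.09,0,0,0,0.2],[0,-0.001,0.09,0,0,0,0.2],[0,-0.001,0.09,0,0,0,0.2],[0,-0.001,0.09,0,0,0,0.2],[0,0,0,0,0,0,-1],[0,0,0,0,0,0,-1],[0,0,0,0,0,0,-1]]
  ]
}}

```text
t: 21.35
tcp_pos: [0.6372, -0.1248, 0.0061]
eef_rot: [3.141, -0.001, 0.025]
contact_force: [-0.6, -0.3, -0.7]
grip_width: 0.0352
```

```bash
python3 - <<'E'
from h import *
st()
s,T=pose();x,y,z=T[:3,3]
a,b=tw(.035,-.148); print(a,b)
plan([(x,y,.12,1.5,5),(a,b,.125,-91.65,15),(a,b,z+.007,-91.65,6)])
E
```

```text
t 21.35 p [ 0.6372 -0.1248  0.0061] rpy [ 1.8e+02 -1.0e-01  1.4e+00] F [-0.6 -0.3 -0.7] w 0.0352 q [ 0.11  0.53 -0.29  0.   -0.75  1.49]
0.6087239829362778 0.04655357717443731
5 x [0.0, 0.0, -0.114] [0.0, -0.0001, -0.0001] mm/row 22.8 deg/row 0.03
15 x [-0.051, -0.04, -0.002] [0.0, 0.0, 0.0345] mm/row 13.0 deg/row 6.21
6 x [-0.0, -0.001, 0.094] [0.0, -0.0, 0.0] mm/row 18.8 deg/row 0.0
```

Emit:
{"api": "carry_out", "payload": {
  "motion": [
    [[0,0,-0.114,0,0,0,-1],[0,0,-0.114,0,0,0,-1],[0,0,-0.114,0,0,0,-1],[0,0,-0.114,0,0,0,-1],[0,0,-0.114,0,0,0,-1],[-0.051,-0.04,-0.002,0,0,0.0345,-1],[-0.051,-0.04,-0.002,0,0,0.0345,-1],[-0.051,-0.04,-0.002,0,0,0.0345,-1],[-0.051,-0.04,-0.002,0,0,0.0345,-1],[-0.051,-0.04,-0.002,0,0,0.0345,-1]]
  ]
}}

```text
t: 22.35
tcp_pos: [0.5945, -0.076, 0.1225]
eef_rot: [-3.14, -0.002, -0.522]
contact_force: [-0.2, 0.6, -1.7]
grip_width: 0.0349
```

Emit:
{"api": "carry_out", "payload": {
  "motion": [
    [[-0.051,-0.04,-0.002,0,0,0.0345,-1],[-0.051,-0.04,-0.002,0,0,0.0345,-1],[-0.051,-0.04,-0.002,0,0,0.0345,-1],[-0.051,-0.04,-0.002,0,0,0.0345,-1],[-0.051,-0.04,-0.002,0,0,0.0345,-1],[-0.051,-0.04,-0.002,0,0,0.0345,-1],[-0.051,-0.04,-0.002,0,0,0.0345,-1],[-0.051,-0.04,-0.002,0,0,0.0345,-1],[-0.051,-0.04,-0.002,0,0,0.0345,-1],[-0.051,-0.04,-0.002,0,0,0.0345,-1]]
  ]
}}

```text
t: 23.35
tcp_pos: [0.6072, 0.0471, 0.1266]
eef_rot: [-3.14, 0.001, -1.605]
contact_force: [-1.0, -0.1, -0.1]
grip_width: 0.0348
```

```bash
python3 - <<'E'
from h import *
st(); c=cap('wrist','w9'); c=cap('wrist','w9'); st()
a,b=tw(.035,-.148)
plan([(a,b,.013,-91.65,6)])
E
```

```text
t 23.35 p [0.6072 0.0471 0.1266] rpy [-179.9    0.   -92. ] F [-1.  -0.1 -0.1] w 0.0348 q [ 0.4   0.34 -0.28  0.   -0.96 -0.43]
t 23.45 p [0.6079 0.0477 0.1264] rpy [-179.9    0.   -91.8] F [-0.1 -0.4 -0.8] w 0.035 q [ 0.4   0.34 -0.28  0.   -0.95 -0.43]
6 x [0.001, -0.001, 0.094] [-0.0001, 0.0, -0.0001] mm/row 18.8 deg/row 0.03
```

View pics/w9.png

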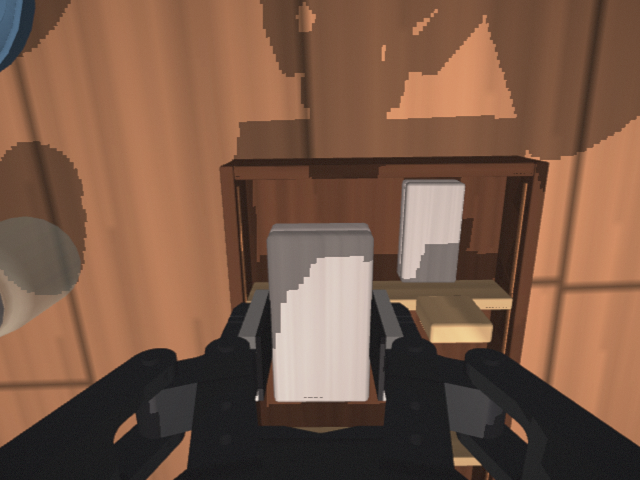

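Emit:
{"api": "carry_out", "payload": {
  "motion": [
    [[0,-0.001,0.094,0,0,0,-1],[0,-0.001,0.094,0,0,0,-1],[0,-0.001,0.094,0,0,0,-1],[0,-0.001,0.094,0,0,0,-1],[0,-0.001,0.094,0,0,0,-1],[0,-0.001,0.094,0,0,0,-1],[0,0,0,0,0,0,-1],[0,0,0,0,0,0,-1],[0,0,0,0,0,0,0.15],[0,0,0,0,0,0,0.15]]
  ]
}}

```text
t: 24.45
tcp_pos: [0.6088, 0.0466, 0.0137]
eef_rot: [-3.139, 0.001, -1.6]
contact_force: [-0.2, -0.8, -0.6]
grip_width: 0.0491
```

```bash
python3 - <<'E'
from h import *
st()
s,T=pose();x,y,z=T[:3,3]
plan([(x,y,.12,-91.65,5),(.449,-.1356,.13,-2.2,15),(.449,-.1356,.004,-2.2,7)])
E
```

```text
t 24.45 p [0.6088 0.0466 0.0137] rpy [-179.9    0.   -91.7] F [-0.2 -0.8 -0.6] w 0.0491 q [ 0.4   0.47 -0.38  0.   -0.72 -0.43]
5 x [-0.0, -0.0, -0.106] [-0.0001, 0.0, -0.0] mm/row 21.2 deg/row 0.02
15 x [0.014, 0.088, -0.003] [-0.0, 0.0, -0.0331] mm/row 17.8 deg/row 5.96
7 x [-0.001, 0.0, 0.089] [-0.0, -0.0, -0.0001] mm/row 17.8 deg/row 0.02
```

Emit:
{"api": "carry_out", "payload": {
  "motion": [
    [[0,0,-0.106,0,0,0,0.15],[0,0,-0.106,0,0,0,0.15],[0,0,-0.106,0,0,0,0.15],[0,0,-0.106,0,0,0,0.15],[0,0,-0.106,0,0,0,0.15],[0.014,0.088,-0.003,0,0,-0.0331,0.05],[0.014,0.088,-0.003,0,0,-0.0331,0.05],[0.014,0.088,-0.003,0,0,-0.0331,0.05],[0.014,0.088,-0.003,0,0,-0.0331,0.05],[0.014,0.088,-0.003,0,0,-0.0331,0.05]]
  ]
}}

```text
t: 25.45
tcp_pos: [0.5243, 0.0173, 0.1224]
eef_rot: [-3.14, -0.0, -1.076]
contact_force: [-0.3, 0.6, 0.1]
grip_width: 0.0446
```

Emit:
{"api": "carry_out", "payload": {
  "motion": [
    [[0.014,0.088,-0.003,0,0,-0.0331,0.05],[0.014,0.088,-0.003,0,0,-0.0331,0.05],[0.014,0.088,-0.003,0,0,-0.0331,0.05],[0.014,0.088,-0.003,0,0,-0.0331,0.05],[0.014,0.088,-0.003,0,0,-0.0331,0.05],[0.014,0.088,-0.003,0,0,-0.0331,0.05],[0.014,0.088,-0.003,0,0,-0.0331,0.05],[0.014,0.088,-0.003,0,0,-0.0331,0.05],[0.014,0.088,-0.003,0,0,-0.0331,0.05],[0.014,0.088,-0.003,0,0,-0.0331,0.05]]
  ]
}}

```text
t: 26.45
tcp_pos: [0.4499, -0.1363, 0.1284]
eef_rot: [-3.141, -0.002, -0.036]
contact_force: [-0.3, -0.3, -0.0]
grip_width: 0.0448
```

```bash
python3 - <<'E'
from h import *
st(); c=cap('wrist','w10'); c=cap('wrist','w10'); st()
E
```

```text
t 26.45 p [ 0.4499 -0.1363  0.1284] rpy [-1.8e+02 -1.0e-01 -2.1e+00] F [-0.3 -0.3 -0. ] w 0.0448 q [ 0.13  0.12 -0.57  0.   -0.88  1.41]
t 26.55 p [ 0.45   -0.1369  0.1283] rpy [-1.8e+02 -1.0e-01 -2.3e+00] F [0.7 0.2 0.1] w 0.0446 q [ 0.12  0.12 -0.57  0.   -0.88  1.41]
```

View pics/w10.png

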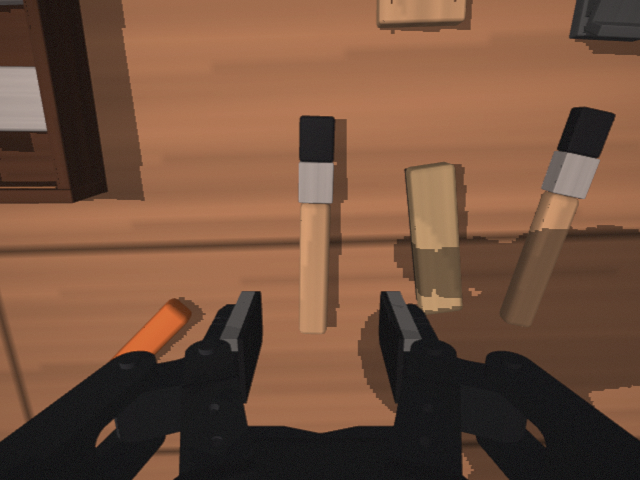

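```bash
python3 - <<'E'
from h import *
c=cap('wrist'); st()
P=ray(c,[(317.5,117),(312.5,331)],.014);d=P[0]-P[1];print(P.round(4),P.mean(0).round(4),np.hypot(*d[:2]),np.degrees(np.arctan2(d[1],d[0])))
p=P.mean(0)
plan([(p[0],p[1],.004,np.degrees(np.arctan2(d[1],d[0])),7)])
E
```

```text
t 26.6 p [ 0.45   -0.1362  0.1281] rpy [-1.8e+02 -1.0e-01 -2.5e+00] F [ 0.1 -0.8 -0.7] w 0.0445 q [ 0.13  0.12 -0.57  0.   -0.88  1.4 ]
[[ 0.5222 -0.138   0.014 ]
 [ 0.3769 -0.1284  0.014 ]] [ 0.4495 -0.1332  0.014 ] 0.14563685488221498 -3.7759573603376464
7 x [-0.0, -0.002, 0.089] [-0.0, -0.0001, 0.001] mm/row 17.8 deg/row 0.18
```

Emit:
{"api": "carry_out", "payload": {
  "motion": [
    [[0,-0.002,0.089,0,0,0.001,0.05],[0,-0.002,0.089,0,0,0.001,0.05],[0,-0.002,0.089,0,0,0.001,0.05],[0,-0.002,0.089,0,0,0.001,0.05],[0,-0.002,0.089,0,0,0.001,0.05],[0,-0.002,0.089,0,0,0.001,0.05],[0,-0.002,0.089,0,0,0.001,0.05],[0,0,0,0,0,0,-1],[0,0,0,0,0,0,-1],[0,0,0,0,0,0,-1]]
  ]
}}

```text
t: 27.6
tcp_pos: [0.4507, -0.1325, 0.0037]
eef_rot: [-3.141, -0.002, -0.063]
contact_force: [0.2, 0.4, -0.6]
grip_width: 0.0191
```

```bash
python3 - <<'E'
from h import *
st()
s,T=pose();x,y,z=T[:3,3]
a,b=tw(-.035,.1045); print(a,b)
plan([(x,y,.13,-3.8,6),(a,b,.135,-91.65,16),(a,b,z+.0075,-91.65,7)])
E
```

```text
t 27.6 p [ 0.4507 -0.1325  0.0037] rpy [-1.8e+02 -1.0e-01 -3.6e+00] F [ 0.2  0.4 -0.6] w 0.0191 q [ 0.13  0.31 -0.71  0.   -0.55  1.37]
0.5460234801357026 0.300964459309135
6 x [0.0, -0.0, -0.105] [-0.0, -0.0001, 0.0002] mm/row 21.0 deg/row 0.04
16 x [-0.083, -0.129, -0.002] [0.0, 0.0, 0.0305] mm/row 30.7 deg/row 5.49
7 x [0.001, -0.001, 0.089] [0.0, 0.0, -0.0] mm/row 17.8 deg/row 0.0
```

```bash
python3 - <<'E'
from h import *
s,T=pose();x,y,z=T[:3,3]
a,b=tw(-.035,.1045)
plan([(x+.04,y,.13,-3.8,6),(.555,.08,.135,-48,8),(a,b,.135,-91.65,9)])
E
```

```text
6 x [0.033, -0.002, -0.105] [-0.0, -0.0001, 0.0002] mm/row 22.0 deg/row 0.04
8 x [-0.016, -0.142, -0.003] [-0.0, 0.0, 0.0307] mm/row 28.6 deg/row 5.53
9 x [-0.117, -0.044, -0.0] [0.0, 0.0, 0.0269] mm/row 25.0 deg/row 4.84
```

Emit:
{"api": "carry_out", "payload": {
  "motion": [
    [[0,0,-0.105,0,0,0,-1],[0.04,-0.002,-0.105,0,0,0,-1],[0.04,-0.002,-0.105,0,0,0,-1],[0.04,-0.002,-0.105,0,0,0,-1],[0.04,-0.002,-0.105,0,0,0,-1],[0.04,-0.002,-0.105,0,0,0,-1],[-0.016,-0.142,-0.003,0,0,0.0307,-1],[-0.016,-0.142,-0.003,0,0,0.0307,-1],[-0.016,-0.142,-0.003,0,0,0.0307,-1],[-0.016,-0.142,-0.003,0,0,0.0307,-1]]
  ]
}}

```text
t: 28.6
tcp_pos: [0.5009, -0.0191, 0.1326]
eef_rot: [-3.14, -0.002, -0.454]
contact_force: [0.7, 0.4, -0.6]
grip_width: 0.0186
```

Emit:
{"api": "carry_out", "payload": {
  "motion": [
    [[-0.016,-0.142,-0.003,0,0,0.0307,-1],[-0.016,-0.142,-0.003,0,0,0.0307,-1],[-0.016,-0.142,-0.003,0,0,0.0307,-1],[-0.016,-0.142,-0.003,0,0,0.0307,-1],[-0.117,-0.044,0,0,0,0.0269,-1],[-0.117,-0.044,0,0,0,0.0269,-1],[-0.117,-0.044,0,0,0,0.0269,-1],[-0.117,-0.044,0,0,0,0.0269,-1],[-0.117,-0.044,0,0,0,0.0269,-1],[-0.117,-0.044,0,0,0,0.0269,-1]]
  ]
}}

```text
t: 29.6
tcp_pos: [0.5288, 0.2282, 0.135]
eef_rot: [-3.14, 0.001, -1.345]
contact_force: [0.0, -0.6, -0.5]
grip_width: 0.0187
```

Emit:
{"api": "carry_out", "payload": {
  "motion": [
    [[-0.117,-0.044,0,0,0,0.0269,-1],[-0.117,-0.044,0,0,0,0.0269,-1],[-0.117,-0.044,0,0,0,0.0269,-1],[0,0,0,0,0,0,-1],[0,0,0,0,0,0,-1],[0,0,0,0,0,0,-1],[0,0,0,0,0,0,-1],[0,0,0,0,0,0,-1],[0,0,0,0,0,0,-1],[0,0,0,0,0,0,-1]]
  ]
}}

```text
t: 30.6
tcp_pos: [0.545, 0.2998, 0.1336]
eef_rot: [-3.142, 0.0, -1.595]
contact_force: [0.3, -0.4, 0.6]
grip_width: 0.0189
```

```bash
python3 - <<'E'
from h import *
st(); c=cap('wrist','w11')
a,b=tw(-.035,.1045)
plan([(a,b,.0112,-91.65,7)])
E
```

```text
t 30.6 p [0.545  0.2998 0.1336] rpy [-180.     0.   -91.4] F [ 0.3 -0.4  0.6] w 0.0189 q [ 0.82  0.35 -0.24 -0.   -0.98 -0.84]
7 x [-0.001, -0.001, 0.087] [0.0, 0.0, 0.0002] mm/row 17.4 deg/row 0.04
```

View pics/w11.png

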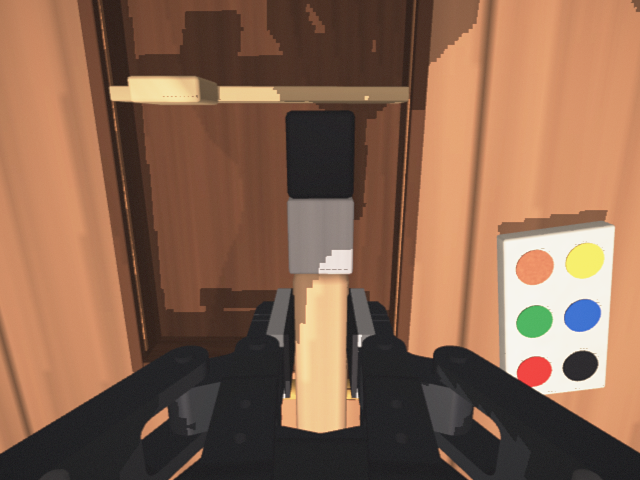

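```bash
python3 - <<'E'
from h import *
st(); c=cap('wrist')
P=ray(c,[(320,112)],.146)[0];print(P, P-pose()[1][:3,3])
P=ray(c,[(320,94),(108,94),(410,94),(320,103)],.038);
for p in P: print(p, (p[:2]-TC)[1])
print(proj(c,[*tw(-.04,.018),.038]),proj(c,[*tw(-.085,.1),.04]),proj(c,[*tw(.085,.1),.04]))
E
```

```text
t 30.65 p [0.545  0.2999 0.1336] rpy [180.    0.  -91.4] F [ 0.6 -0.  -0.8] w 0.0186 q [ 0.82  0.35 -0.24 -0.   -0.98 -0.84]
[0.54311307 0.2263534  0.146     ] [-0.00193065 -0.07357218  0.01247505]
[0.54288952 0.2155174  0.038     ] 0.020017403943677486
[0.66048986 0.21263728 0.038     ] 0.017137277145757607
[0.49295732 0.21674028 0.038     ] 0.021240283531679588
[0.5430066  0.22026044 0.038     ] 0.024760440352691426
[[327.81542165  92.12856784]] [[400.69145063 235.4698872 ]] [[120.50667466 234.32972485]]
```

Emit:
{"api": "carry_out", "payload": {
  "motion": [
    [[-0.001,-0.001,0.087,0,0,0,-1],[-0.001,-0.001,0.087,0,0,0,-1],[-0.001,-0.001,0.087,0,0,0,-1],[-0.001,-0.001,0.087,0,0,0,-1],[-0.001,-0.001,0.087,0,0,0,-1],[-0.001,-0.001,0.087,0,0,0,-1],[-0.001,-0.001,0.087,0,0,0,-1],[0,0,0,0,0,0,-1],[0,0,0,0,0,0,-0.2],[0,0,0,0,0,0,-0.2]]
  ]
}}

```text
t: 31.7
tcp_pos: [0.5468, 0.3017, 0.0126]
eef_rot: [-3.141, 0.001, -1.595]
contact_force: [0.3, 0.1, 0.9]
grip_width: 0.0343
```

```bash
python3 - <<'E'
from h import *
st()
s,T=pose();x,y,z=T[:3,3]
plan([(x,y,.12,-91.65,5),(.53,.10,.135,-50,8),(.449,-.2943,.135,-12,15)])
E
```

```text
t 31.7 p [0.5468 0.3017 0.0126] rpy [-180.     0.   -91.4] F [0.3 0.1 0.9] w 0.0343 q [ 0.82  0.49 -0.35  0.   -0.73 -0.84]
5 x [-0.0, -0.0, -0.107] [-0.0, 0.0, 0.0003] mm/row 21.4 deg/row 0.05
8 x [0.12, 0.047, -0.01] [-0.0, 0.0, -0.0289] mm/row 25.9 deg/row 5.2
15 x [0.048, 0.128, 0.0] [-0.0, -0.0, -0.0141] mm/row 27.3 deg/row 2.54
```

Emit:
{"api": "carry_out", "payload": {
  "motion": [
    [[0,0,-0.107,0,0,0,-0.1],[0,0,-0.107,0,0,0,-0.1],[0,0,-0.107,0,0,0,-0.1],[0,0,-0.107,0,0,0,-0.1],[0,0,-0.107,0,0,0,-0.1],[0.12,0.047,-0.01,0,0,-0.0289,0],[0.12,0.047,-0.01,0,0,-0.0289,0],[0.12,0.047,-0.01,0,0,-0.0289,0],[0.12,0.047,-0.01,0,0,-0.0289,0],[0.12,0.047,-0.01,0,0,-0.0289,0]]
  ]
}}

```text
t: 32.7
tcp_pos: [0.5188, 0.1758, 0.13]
eef_rot: [-3.14, 0.0, -1.137]
contact_force: [0.1, -0.5, -0.7]
grip_width: 0.0426
```

Emit:
{"api": "carry_out", "payload": {
  "motion": [
    [[0.12,0.047,-0.01,0,0,-0.0289,0],[0.12,0.047,-0.01,0,0,-0.0289,0],[0.12,0.047,-0.01,0,0,-0.0289,0],[0.048,0.128,0,0,0,-0.0141,0],[0.048,0.128,0,0,0,-0.0141,0],[0.048,0.128,0,0,0,-0.0141,0],[0.048,0.128,0,0,0,-0.0141,0],[0.048,0.128,0,0,0,-0.0141,0],[0.048,0.128,0,0,0,-0.0141,0],[0.048,0.128,0,0,0,-0.0141,0]]
  ]
}}

```text
t: 33.7
tcp_pos: [0.4598, -0.0778, 0.1359]
eef_rot: [-3.14, -0.001, -0.557]
contact_force: [0.3, 0.2, 1.1]
grip_width: 0.0428
```

Emit:
{"api": "carry_out", "payload": {
  "motion": [
    [[0.048,0.128,0,0,0,-0.0141,0],[0.048,0.128,0,0,0,-0.0141,0],[0.048,0.128,0,0,0,-0.0141,0],[0.048,0.128,0,0,0,-0.0141,0],[0.048,0.128,0,0,0,-0.0141,0],[0.048,0.128,0,0,0,-0.0141,0],[0.048,0.128,0,0,0,-0.0141,0],[0.048,0.128,0,0,0,-0.0141,0],[0,0,0,0,0,0,0],[0,0,0,0,0,0,0]]
  ]
}}

```text
t: 34.7
tcp_pos: [0.4501, -0.2948, 0.1352]
eef_rot: [-3.141, -0.001, -0.206]
contact_force: [0.1, 0.1, -0.8]
grip_width: 0.0425
```

```bash
python3 - <<'E'
from h import *
st(); c=cap('wrist');  c=cap('wrist','w12'); st()
E
```

```text
t 34.7 p [ 0.4501 -0.2948  0.1352] rpy [-180.    -0.   -11.8] F [ 0.1  0.1 -0.8] w 0.0425 q [-0.22  0.22 -0.42 -0.   -0.93  1.58]
t 34.8 p [ 0.4503 -0.2939  0.1352] rpy [-180.    -0.   -11.7] F [0.3 0.3 1. ] w 0.0429 q [-0.21  0.22 -0.42 -0.   -0.93  1.58]
```

View pics/w12.png

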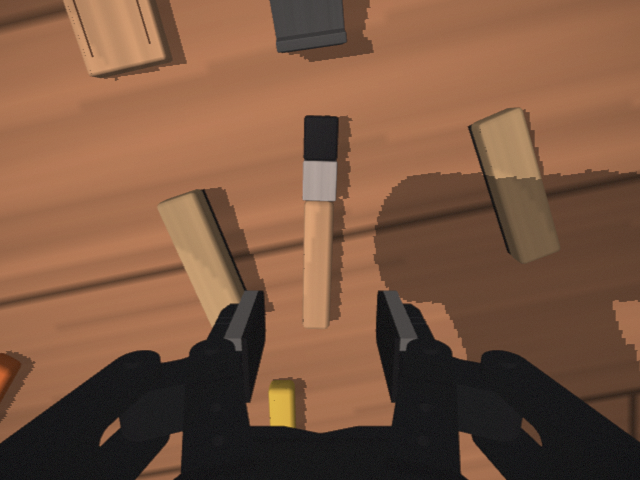

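```bash
python3 - <<'E'
from h import *
c=cap('wrist'); st()
P=ray(c,[(321.5,116.5),(315.5,327)],.014);d=P[0]-P[1];p=P.mean(0);a=np.degrees(np.arctan2(d[1],d[0]));print(P.round(4),p.round(4),np.hypot(*d[:2]),a)
plan([(p[0],p[1],.004,a,7)])
P=ray(c,[(203,191),(160,206)],.024);print(P)
P=ray(c,[(470.,125),(517,108),(558,250),(524,262)],.024);print(P,P.mean(0))
E
```

```text
t 34.85 p [ 0.4503 -0.2938  0.1352] rpy [-180.    -0.   -11.7] F [-0.   0.2 -0.2] w 0.0426 q [-0.21  0.22 -0.42 -0.   -0.93  1.58]
[[ 0.5209 -0.3094  0.014 ]
 [ 0.3782 -0.2754  0.014 ]] [ 0.4496 -0.2924  0.014 ] 0.14670463002822776 -13.383217756068156
7 x [-0.001, -0.001, 0.094] [-0.0, -0.0, 0.0013] mm/row 18.8 deg/row 0.23
[[ 0.49192388 -0.22683513  0.024     ]
 [ 0.48819877 -0.19717595  0.024     ]]
[[ 0.4978639  -0.39614253  0.024     ]
 [ 0.50194949 -0.42459168  0.024     ]
 [ 0.40661386 -0.44490063  0.024     ]
 [ 0.40269266 -0.42242855  0.024     ]] [ 0.45227998 -0.42201585  0.024     ]
```

Emit:
{"api": "carry_out", "payload": {
  "motion": [
    [[-0.001,-0.001,0.094,0,0,0.0013,0],[-0.001,-0.001,0.094,0,0,0.0013,0],[-0.001,-0.001,0.094,0,0,0.0013,0],[-0.001,-0.001,0.094,0,0,0.0013,0],[-0.001,-0.001,0.094,0,0,0.0013,0],[-0.001,-0.001,0.094,0,0,0.0013,0],[-0.001,-0.001,0.094,0,0,0.0013,0],[0,0,0,0,0,0,-1],[0,0,0,0,0,0,-1],[0,0,0,0,0,0,-1]]
  ]
}}

```text
t: 35.85
tcp_pos: [0.4501, -0.2925, 0.0042]
eef_rot: [3.141, -0.002, -0.232]
contact_force: [0.1, -0.2, -0.3]
grip_width: 0.0185
```

```bash
python3 - <<'E'
from h import *
st()
s,T=pose();x,y,z=T[:3,3]
a,b=tw(.035,.1045); print(a,b)
plan([(x+.03,y,.13,-13,6),(.56,.02,.135,-45,12),(a,b,.135,-91.65,12)])
E
```

```text
t 35.85 p [ 0.4501 -0.2925  0.0042] rpy [ 1.80e+02 -1.00e-01 -1.33e+01] F [ 0.1 -0.2 -0.3] w 0.0185 q [-0.21  0.39 -0.56  0.   -0.62  1.55]
0.6159944559092644 0.29894888264335656
6 x [0.024, -0.006, -0.105] [0.0, -0.0001, -0.0003] mm/row 21.6 deg/row 0.06
12 x [-0.031, -0.132, -0.002] [0.0, 0.0, 0.0148] mm/row 27.1 deg/row 2.66
12 x [-0.1, -0.07, -0.0] [0.0, 0.0, 0.0216] mm/row 24.4 deg/row 3.89
```

Emit:
{"api": "carry_out", "payload": {
  "motion": [
    [[0,0,-0.105,0,0,0,-1],[0.028,-0.006,-0.105,0,0,0,-1],[0.028,-0.006,-0.105,0,0,0,-1],[0.028,-0.006,-0.105,0,0,0,-1],[0.028,-0.006,-0.105,0,0,0,-1],[0.028,-0.006,-0.105,0,0,0,-1],[-0.031,-0.132,-0.002,0,0,0.0148,-1],[-0.031,-0.132,-0.002,0,0,0.0148,-1],[-0.031,-0.132,-0.002,0,0,0.0148,-1],[-0.031,-0.132,-0.002,0,0,0.0148,-1]]
  ]
}}

```text
t: 36.85
tcp_pos: [0.4858, -0.1843, 0.1321]
eef_rot: [-3.141, -0.002, -0.421]
contact_force: [0.2, -0.1, -0.7]
grip_width: 0.0189
```

Emit:
{"api": "carry_out", "payload": {
  "motion": [
    [[-0.031,-0.132,-0.002,0,0,0.0148,-1],[-0.031,-0.132,-0.002,0,0,0.0148,-1],[-0.031,-0.132,-0.002,0,0,0.0148,-1],[-0.031,-0.132,-0.002,0,0,0.0148,-1],[-0.031,-0.132,-0.002,0,0,0.0148,-1],[-0.031,-0.132,-0.002,0,0,0.0148,-1],[-0.031,-0.132,-0.002,0,0,0.0148,-1],[-0.031,-0.132,-0.002,0,0,0.0148,-1],[-0.1,-0.07,0,0,0,0.0216,-1],[-0.1,-0.07,0,0,0,0.0216,-1]]
  ]
}}

```text
t: 37.85
tcp_pos: [0.5535, 0.0668, 0.135]
eef_rot: [-3.14, -0.0, -0.93]
contact_force: [-0.6, -0.2, -0.7]
grip_width: 0.0193
```

Emit:
{"api": "carry_out", "payload": {
  "motion": [
    [[-0.1,-0.07,0,0,0,0.0216,-1],[-0.1,-0.07,0,0,0,0.0216,-1],[-0.1,-0.07,0,0,0,0.0216,-1],[-0.1,-0.07,0,0,0,0.0216,-1],[-0.1,-0.07,0,0,0,0.0216,-1],[-0.1,-0.07,0,0,0,0.0216,-1],[-0.1,-0.07,0,0,0,0.0216,-1],[-0.1,-0.07,0,0,0,0.0216,-1],[-0.1,-0.07,0,0,0,0.0216,-1],[-0.1,-0.07,0,0,0,0.0216,-1]]
  ]
}}

```text
t: 38.85
tcp_pos: [0.618, 0.2976, 0.1355]
eef_rot: [-3.14, 0.001, -1.608]
contact_force: [0.7, -0.1, -1.5]
grip_width: 0.0188
```

Emit:
{"api": "carry_out", "payload": {
  "motion": [
    [[0,0,0,0,0,0,-1],[0,0,0,0,0,0,-1],[0,0,0,0,0,0,-1],[0,0,0,0,0,0,-1],[0,0,0,0,0,0,-1],[0,0,0,0,0,0,-1],[0,0,0,0,0,0,-1],[0,0,0,0,0,0,-1],[0,0,0,0,0,0,-1],[0,0,0,0,0,0,-1]]
  ]
}}

```text
t: 39.85
tcp_pos: [0.6176, 0.2964, 0.1338]
eef_rot: [3.142, -0.0, -1.605]
contact_force: [-0.4, -0.5, 0.3]
grip_width: 0.0186
```

```bash
python3 - <<'E'
from h import *
st(); c=cap('wrist','w13')
a,b=tw(.035,.1045)
plan([(a,b,.0117,-91.65,7)])
E
```

```text
t 39.85 p [0.6176 0.2964 0.1338] rpy [180.  -0. -92.] F [-0.4 -0.5  0.3] w 0.0186 q [ 0.73  0.44 -0.09 -0.   -1.04 -0.77]
7 x [-0.002, 0.001, 0.087] [0.0, -0.0, -0.0003] mm/row 17.4 deg/row 0.05
```

View pics/w13.png

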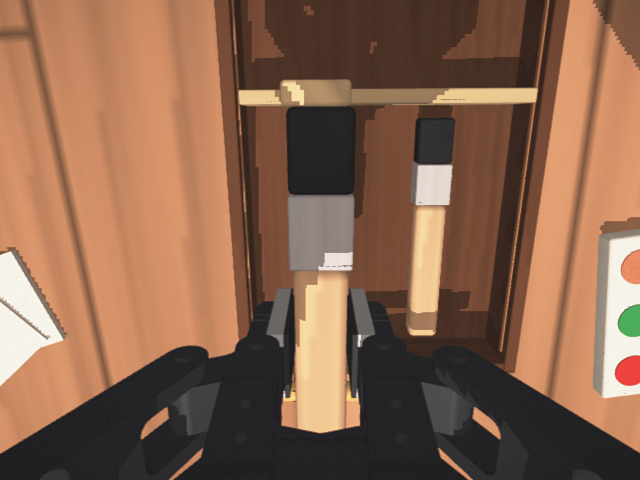

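Emit:
{"api": "carry_out", "payload": {
  "motion": [
    [[-0.002,0.001,0.087,0,0,0,-1],[-0.002,0.001,0.087,0,0,0,-1],[-0.002,0.001,0.087,0,0,0,-1],[-0.002,0.001,0.087,0,0,0,-1],[-0.002,0.001,0.087,0,0,0,-1],[-0.002,0.001,0.087,0,0,0,-1],[-0.002,0.001,0.087,0,0,0,-1],[0,0,0,0,0,0,-1],[0,0,0,0,0,0,-0.2],[0,0,0,0,0,0,-0.2]]
  ]
}}

```text
t: 40.9
tcp_pos: [0.6168, 0.2996, 0.0131]
eef_rot: [-3.141, 0.001, -1.605]
contact_force: [-0.3, -0.3, 0.6]
grip_width: 0.0341
```

```bash
python3 - <<'E'
from h import *
st()
s,T=pose();x,y,z=T[:3,3]
plan([(x,y,.12,-91.65,5),(.56,.06,.135,-45,10),(.442,-.2149,.135,6.4,12)])
E
```

```text
t 40.9 p [0.6168 0.2996 0.0131] rpy [-179.9    0.   -92. ] F [-0.3 -0.3  0.6] w 0.0341 q [ 0.74  0.57 -0.2   0.   -0.81 -0.77]
5 x [-0.0, -0.0, -0.107] [-0.0001, 0.0, -0.0004] mm/row 21.4 deg/row 0.07
10 x [0.106, 0.068, -0.008] [0.0, 0.0, -0.0259] mm/row 25.2 deg/row 4.66
12 x [-0.004, 0.129, 0.0] [-0.0, 0.0, -0.0238] mm/row 25.8 deg/row 4.28
```

Emit:
{"api": "carry_out", "payload": {
  "motion": [
    [[0,0,-0.107,0,0,0,-0.1],[0,0,-0.107,0,0,0,-0.1],[0,0,-0.107,0,0,0,-0.1],[0,0,-0.107,0,0,0,-0.1],[0,0,-0.107,0,0,0,-0.1],[0.106,0.068,-0.008,0,0,-0.0259,0.2],[0.106,0.068,-0.008,0,0,-0.0259,0.2],[0.106,0.068,-0.008,0,0,-0.0259,0.2],[0.106,0.068,-0.008,0,0,-0.0259,0.2],[0.106,0.068,-0.008,0,0,-0.0259,0.2]]
  ]
}}

```text
t: 41.9
tcp_pos: [0.5625, 0.1855, 0.1285]
eef_rot: [-3.14, 0.0, -1.195]
contact_force: [-0.1, -0.8, 0.1]
grip_width: 0.0515
```

Emit:
{"api": "carry_out", "payload": {
  "motion": [
    [[0.106,0.068,-0.008,0,0,-0.0259,0.2],[0.106,0.068,-0.008,0,0,-0.0259,0.2],[0.106,0.068,-0.008,0,0,-0.0259,0.2],[0.106,0.068,-0.008,0,0,-0.0259,0.2],[0.106,0.068,-0.008,0,0,-0.0259,0.2],[-0.004,0.129,0,0,0,-0.0238,0.2],[-0.004,0.129,0,0,0,-0.0238,0.2],[-0.004,0.129,0,0,0,-0.0238,0.2],[-0.004,0.129,0,0,0,-0.0238,0.2],[-0.004,0.129,0,0,0,-0.0238,0.2]]
  ]
}}

```text
t: 42.9
tcp_pos: [0.478, -0.0399, 0.1363]
eef_rot: [-3.14, -0.002, -0.414]
contact_force: [-0.6, -0.0, -0.8]
grip_width: 0.0511
```

Emit:
{"api": "carry_out", "payload": {
  "motion": [
    [[-0.004,0.129,0,0,0,-0.0238,0.2],[-0.004,0.129,0,0,0,-0.0238,0.2],[-0.004,0.129,0,0,0,-0.0238,0.2],[-0.004,0.129,0,0,0,-0.0238,0.2],[-0.004,0.129,0,0,0,-0.0238,0.2],[-0.004,0.129,0,0,0,-0.0238,0.2],[-0.004,0.129,0,0,0,-0.0238,0.2],[0,0,0,0,0,0,0.2],[0,0,0,0,0,0,0.2],[0,0,0,0,0,0,0.2]]
  ]
}}

```text
t: 43.9
tcp_pos: [0.4387, -0.2131, 0.1356]
eef_rot: [3.142, -0.001, 0.105]
contact_force: [-1.2, 0.0, -0.5]
grip_width: 0.0515
```

```bash
python3 - <<'E'
from h import *
st(); c=cap('wrist');  c=cap('wrist','w14'); st()
E
```

```text
t 43.9 p [ 0.4387 -0.2131  0.1356] rpy [ 1.8e+02 -1.0e-01  6.0e+00] F [-1.2  0.  -0.5] w 0.0515 q [-0.05  0.14 -0.53 -0.   -0.91  1.72]
t 44.0 p [ 0.4388 -0.2128  0.1355] rpy [180.   -0.    6.1] F [-0.6 -0.1  0.3] w 0.0512 q [-0.05  0.14 -0.53 -0.   -0.91  1.72]
```

View pics/w14.png

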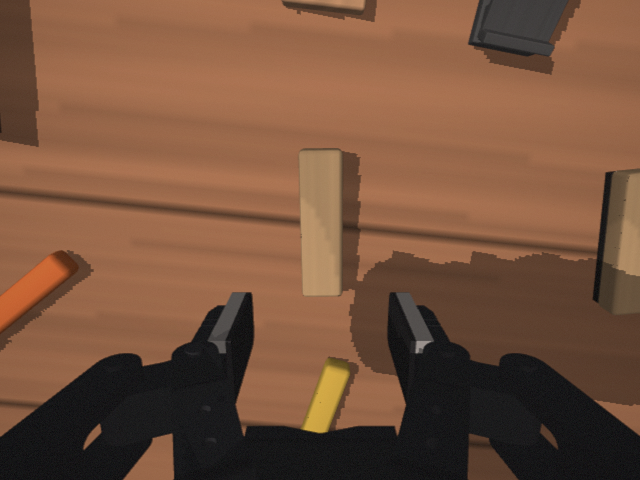

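```bash
python3 - <<'E'
from h import *
c=cap('wrist'); st()
P=ray(c,[(300,150),(341,150),(341.5,295),(302.5,295)],.024);p=P.mean(0);d=P[0]+P[1]-P[2]-P[3];a=np.degrees(np.arctan2(d[1],d[0]));print(P.round(4),p.round(4),a,np.linalg.norm(d)/2)
plan([(p[0],p[1],.006,a,7)])
E
```

```text
t 44.05 p [ 0.4388 -0.2128  0.1354] rpy [180.   -0.    6.1] F [ 0.5  0.5 -0.9] w 0.0512 q [-0.05  0.14 -0.53 -0.   -0.91  1.72]
[[ 0.4898 -0.1948  0.024 ]
 [ 0.4925 -0.2198  0.024 ]
 [ 0.3961 -0.2319  0.024 ]
 [ 0.3933 -0.2054  0.024 ]] [ 0.4429 -0.213   0.024 ] 6.69675667425093 0.09707514551001933
7 x [0.003, 0.0, 0.092] [0.0, -0.0, -0.0005] mm/row 18.4 deg/row 0.09
```

Emit:
{"api": "carry_out", "payload": {
  "motion": [
    [[0.003,0,0.092,0,0,-0.0005,0.2],[0.003,0,0.092,0,0,-0.0005,0.2],[0.003,0,0.092,0,0,-0.0005,0.2],[0.003,0,0.092,0,0,-0.0005,0.2],[0.003,0,0.092,0,0,-0.0005,0.2],[0.003,0,0.092,0,0,-0.0005,0.2],[0.003,0,0.092,0,0,-0.0005,0.2],[0,0,0,0,0,0,-1],[0,0,0,0,0,0,-1],[0,0,0,0,0,0,-1]]
  ]
}}

```text
t: 45.05
tcp_pos: [0.4435, -0.2128, 0.0072]
eef_rot: [3.141, -0.001, 0.117]
contact_force: [0.4, 0.4, -0.5]
grip_width: 0.0271
```

```bash
python3 - <<'E'
from h import *
st()
s,T=pose();x,y,z=T[:3,3]
a,b=tw(-.037,-.0435); print(a,b)
plan([(x+.04,y,.13,6.7,6),(.56,-.03,.135,-45,11),(a,b,.135,-91.65,8)])
E
```

```text
t 45.05 p [ 0.4435 -0.2128  0.0072] rpy [ 1.8e+02 -1.0e-01  6.7e+00] F [ 0.4  0.4 -0.5] w 0.0271 q [-0.05  0.33 -0.65  0.   -0.58  1.73]
0.5397628044488121 0.15308341272119808
6 x [0.033, 0.004, -0.102] [0.0, -0.0001, 0.0] mm/row 21.5 deg/row 0.02
11 x [0.01, -0.093, -0.003] [0.0, 0.0, 0.0261] mm/row 18.7 deg/row 4.7
8 x [-0.112, -0.037, 0.001] [0.0, -0.0, 0.0324] mm/row 23.6 deg/row 5.83
```

Emit:
{"api": "carry_out", "payload": {
  "motion": [
    [[0,0,-0.102,0,0,0,-1],[0.04,0.005,-0.102,0,0,0,-1],[0.04,0.005,-0.102,0,0,0,-1],[0.04,0.005,-0.102,0,0,0,-1],[0.04,0.005,-0.102,0,0,0,-1],[0.04,0.005,-0.102,0,0,0,-1],[0.01,-0.093,-0.003,0,0,0.0261,-1],[0.01,-0.093,-0.003,0,0,0.0261,-1],[0.01,-0.093,-0.003,0,0,0.0261,-1],[0.01,-0.093,-0.003,0,0,0.0261,-1]]
  ]
}}

```text
t: 46.05
tcp_pos: [0.4916, -0.1385, 0.1324]
eef_rot: [-3.141, -0.002, -0.215]
contact_force: [-0.7, -0.3, -0.7]
grip_width: 0.0272
```

Emit:
{"api": "carry_out", "payload": {
  "motion": [
    [[0.01,-0.093,-0.003,0,0,0.0261,-1],[0.01,-0.093,-0.003,0,0,0.0261,-1],[0.01,-0.093,-0.003,0,0,0.0261,-1],[0.01,-0.093,-0.003,0,0,0.0261,-1],[0.01,-0.093,-0.003,0,0,0.0261,-1],[0.01,-0.093,-0.003,0,0,0.0261,-1],[0.01,-0.093,-0.003,0,0,0.0261,-1],[-0.112,-0.037,0,0,0,0.0324,-1],[-0.112,-0.037,0,0,0,0.0324,-1],[-0.112,-0.037,0,0,0,0.0324,-1]]
  ]
}}

```text
t: 47.05
tcp_pos: [0.5351, 0.0365, 0.1363]
eef_rot: [-3.14, 0.0, -1.095]
contact_force: [0.4, -0.1, -1.2]
grip_width: 0.0273
```

Emit:
{"api": "carry_out", "payload": {
  "motion": [
    [[-0.112,-0.037,0,0,0,0.0324,-1],[-0.112,-0.037,0,0,0,0.0324,-1],[-0.112,-0.037,0,0,0,0.0324,-1],[-0.112,-0.037,0,0,0,0.0324,-1],[-0.112,-0.037,0,0,0,0.0324,-1],[0,0,0,0,0,0,-1],[0,0,0,0,0,0,-1],[0,0,0,0,0,0,-1],[0,0,0,0,0,0,-1],[0,0,0,0,0,0,-1]]
  ]
}}

```text
t: 48.05
tcp_pos: [0.5404, 0.1518, 0.1355]
eef_rot: [-3.141, 0.0, -1.6]
contact_force: [0.3, 0.3, -0.2]
grip_width: 0.0274
```

```bash
python3 - <<'E'
from h import *
st(); c=cap('wrist','w15'); st()
a,b=tw(-.037,-.0435)
plan([(a,b,.0147,-91.65,7)])
E
```

```text
t 48.05 p [0.5404 0.1518 0.1355] rpy [-180.     0.   -91.7] F [ 0.3  0.3 -0.2] w 0.0274 q [ 0.62  0.26 -0.37  0.   -0.94 -0.65]
t 48.1 p [0.5405 0.1519 0.1355] rpy [-180.     0.   -91.7] F [-0.4 -0.3 -1.2] w 0.027 q [ 0.62  0.26 -0.37 -0.   -0.94 -0.65]
7 x [-0.001, 0.001, 0.086] [-0.0, 0.0, -0.0] mm/row 17.2 deg/row 0.0
```

View pics/w15.png

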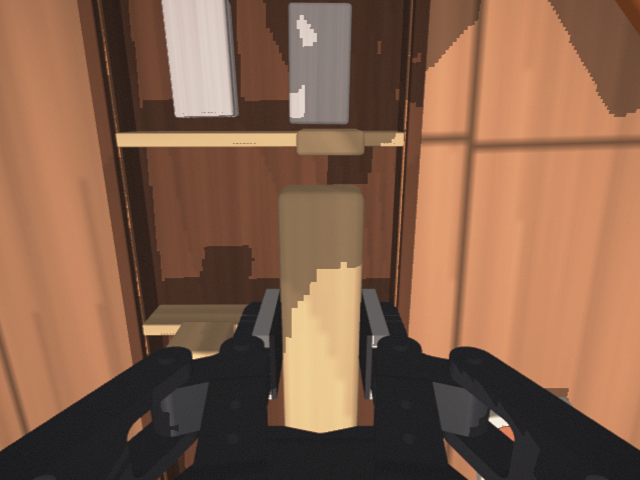

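```bash
python3 - <<'E'
from h import *
c=cap('wrist'); T=pose()[1]
print(ray(c,[(320,187)],.152)[0]-T[:3,3])
def loc(P):
    a=np.radians(TY); R=np.array([[np.cos(a),np.sin(a)],[-np.sin(a),np.cos(a)]]); return (P[:,:2]-TC)@R.T
print(loc(ray(c,[(200,134),(200,146),(200,306),(200,318)],.038)).round(4), loc(T[:3,3][None]))
E
```

```text
[-0.0016387  -0.051191    0.01657014]
[[ 0.0326 -0.1074]
 [ 0.0332 -0.1007]
 [ 0.0418  0.0011]
 [ 0.0426  0.0098]] [[-0.03623185 -0.04453716]]
```

```bash
python3 - <<'E'
from h import *
c=cap('wrist')
cv2.imwrite('pics/w15z.png',cv2.resize(c['img'][230:370,100:290],None,fx=4,fy=4,interpolation=cv2.INTER_NEAREST))
for y in (.014,.022):
  for z in (.006,.038): print(y,z,proj(c,[*tw(.06,y),z]).round(1))
E
```

```text
0.014 0.006 [[189.2 302.3]]
0.014 0.038 [[174.1 323.6]]
0.022 0.006 [[190.2 312.2]]
0.022 0.038 [[175.3 334.4]]
```

View pics/w15z.png

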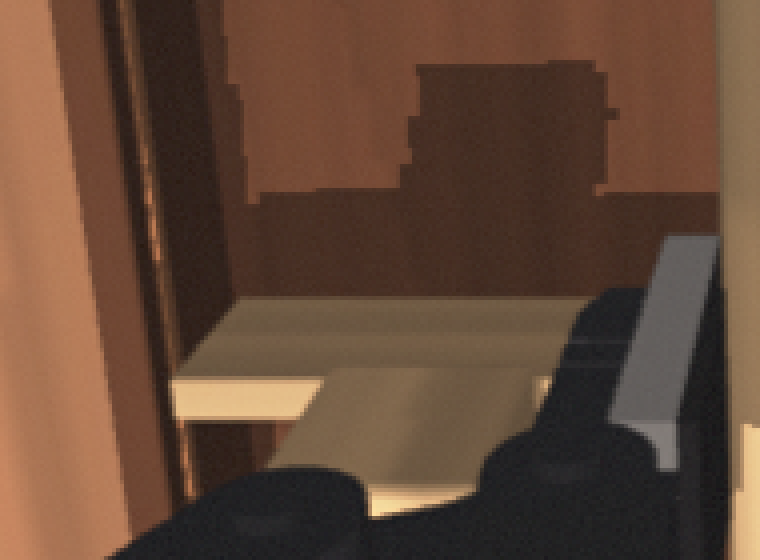

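Emit:
{"api": "carry_out", "payload": {
  "motion": [
    [[-0.001,0.001,0.086,0,0,0,-1],[-0.001,0.001,0.086,0,0,0,-1],[-0.001,0.001,0.086,0,0,0,-1],[-0.001,0.001,0.086,0,0,0,-1],[-0.001,0.001,0.086,0,0,0,-1],[-0.001,0.001,0.086,0,0,0,-1],[-0.001,0.001,0.086,0,0,0,-1],[0,0,0,0,0,0,-1],[0,0,0,0,0,0,0],[0,0,0,0,0,0,0]]
  ]
}}

```text
t: 49.2
tcp_pos: [0.5396, 0.1541, 0.0158]
eef_rot: [-3.141, 0.001, -1.599]
contact_force: [0.0, 1.2, 0.3]
grip_width: 0.0428
```

```bash
python3 - <<'E'
from h import *
st()
s,T=pose();x,y,z=T[:3,3]
plan([(x,y,.12,-91.65,5),(.56,-.06,.135,-45,10),(.452,-.416,.135,12.5,16)])
E
```

```text
t 49.2 p [0.5396 0.1541 0.0158] rpy [-179.9    0.   -91.6] F [0.  1.2 0.3] w 0.0428 q [ 0.63  0.41 -0.49  0.   -0.67 -0.66]
5 x [-0.0, -0.0, -0.104] [-0.0001, 0.0, 0.0] mm/row 20.8 deg/row 0.02
10 x [0.107, 0.027, -0.008] [0.0, 0.0, -0.0259] mm/row 22.1 deg/row 4.66
16 x [0.003, 0.121, 0.0] [-0.0, 0.0, -0.02] mm/row 24.2 deg/row 3.6
```

Emit:
{"api": "carry_out", "payload": {
  "motion": [
    [[0,0,-0.104,0,0,0,0],[0,0,-0.104,0,0,0,0],[0,0,-0.104,0,0,0,0],[0,0,-0.104,0,0,0,0],[0,0,-0.104,0,0,0,0],[0.107,0.027,-0.008,0,0,-0.0259,0.2],[0.107,0.027,-0.008,0,0,-0.0259,0.2],[0.107,0.027,-0.008,0,0,-0.0259,0.2],[0.107,0.027,-0.008,0,0,-0.0259,0.2],[0.107,0.027,-0.008,0,0,-0.0259,0.2]]
  ]
}}

```text
t: 50.2
tcp_pos: [0.5267, 0.0442, 0.1283]
eef_rot: [-3.14, 0.0, -1.189]
contact_force: [1.2, -0.4, 0.1]
grip_width: 0.0514
```

Emit:
{"api": "carry_out", "payload": {
  "motion": [
    [[0.107,0.027,-0.008,0,0,-0.0259,0.2],[0.107,0.027,-0.008,0,0,-0.0259,0.2],[0.107,0.027,-0.008,0,0,-0.0259,0.2],[0.107,0.027,-0.008,0,0,-0.0259,0.2],[0.107,0.027,-0.008,0,0,-0.0259,0.2],[0.003,0.121,0,0,0,-0.02,0.2],[0.003,0.121,0,0,0,-0.02,0.2],[0.003,0.121,0,0,0,-0.02,0.2],[0.003,0.121,0,0,0,-0.02,0.2],[0.003,0.121,0,0,0,-0.02,0.2]]
  ]
}}

```text
t: 51.2
tcp_pos: [0.4864, -0.1577, 0.1361]
eef_rot: [-3.141, -0.002, -0.469]
contact_force: [0.8, -0.3, -0.0]
grip_width: 0.0513
```

Emit:
{"api": "carry_out", "payload": {
  "motion": [
    [[0.003,0.121,0,0,0,-0.02,0.2],[0.003,0.121,0,0,0,-0.02,0.2],[0.003,0.121,0,0,0,-0.02,0.2],[0.003,0.121,0,0,0,-0.02,0.2],[0.003,0.121,0,0,0,-0.02,0.2],[0.003,0.121,0,0,0,-0.02,0.2],[0.003,0.121,0,0,0,-0.02,0.2],[0.003,0.121,0,0,0,-0.02,0.2],[0.003,0.121,0,0,0,-0.02,0.2],[0.003,0.121,0,0,0,-0.02,0.2]]
  ]
}}

```text
t: 52.2
tcp_pos: [0.448, -0.3931, 0.1362]
eef_rot: [3.141, -0.001, 0.159]
contact_force: [0.3, -0.3, -0.7]
grip_width: 0.0512
```

Emit:
{"api": "carry_out", "payload": {
  "motion": [
    [[0.003,0.121,0,0,0,-0.02,0.2],[0,0,0,0,0,0,0.2],[0,0,0,0,0,0,0.2],[0,0,0,0,0,0,0.2],[0,0,0,0,0,0,0.2],[0,0,0,0,0,0,0.2],[0,0,0,0,0,0,0.2],[0,0,0,0,0,0,0.2],[0,0,0,0,0,0,0.2],[0,0,0,0,0,0,0.2]]
  ]
}}

```text
t: 53.2
tcp_pos: [0.4524, -0.4157, 0.1349]
eef_rot: [3.142, 0.0, 0.219]
contact_force: [-0.7, -0.1, 0.7]
grip_width: 0.0512
```

```bash
python3 - <<'E'
from h import *
st(); c=cap('wrist','w16'); c=cap('top')
cv2.imwrite('pics/t16.png',cv2.resize(c['img'][80:330,100:520],None,fx=1.9,fy=1.9,interpolation=cv2.INTER_CUBIC))
E
```

```text
t 53.2 p [ 0.4524 -0.4157  0.1349] rpy [180.    0.   12.6] F [-0.7 -0.1  0.7] w 0.0512 q [-0.43  0.34 -0.25  0.   -0.98  2.22]
```

View pics/w16.png

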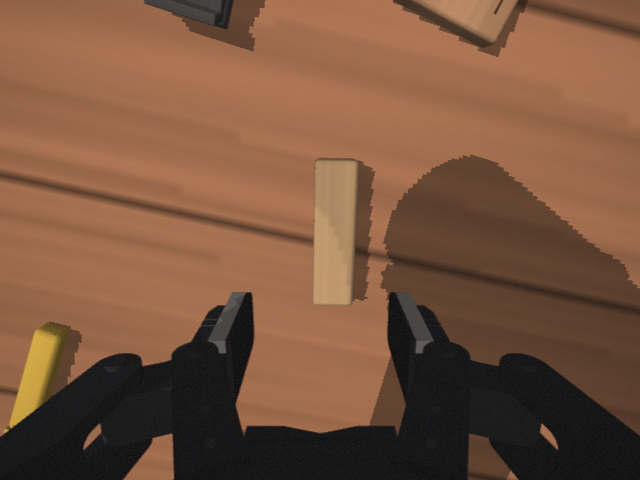

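View pics/t16.png

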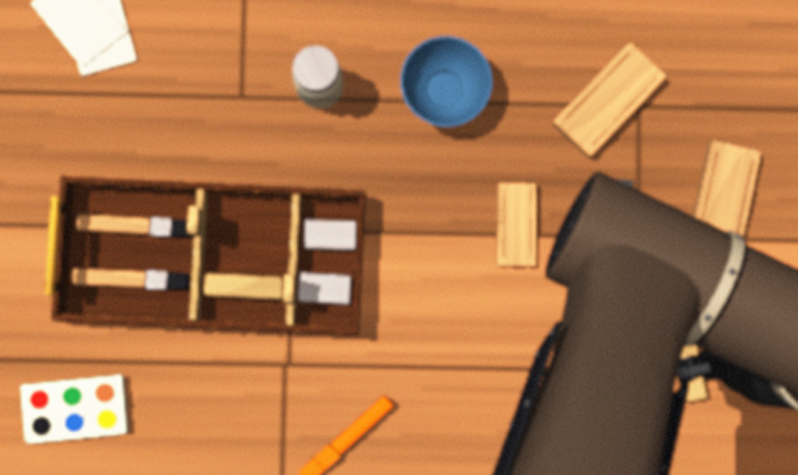

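All five placed so far are flat in their bays; the plaque is unmoved. Now stamp 2, knocked aside, at (336,231) in the wrist view.

```bash
python3 - <<'E'
from h import *
c=cap('wrist'); st()
P=ray(c,[(315,160),(357,160),(353,304),(314,304)],.024);p=P.mean(0);d=P[0]+P[1]-P[2]-P[3];a=np.degrees(np.arctan2(d[1],d[0]));print(P.round(4),p.round(4),a,np.linalg.norm(d)/2)
plan([(p[0],p[1],.006,a,7)])
E
```

```text
t 53.35 p [ 0.4523 -0.4157  0.1349] rpy [-180.     0.    12.6] F [ 0.6 -0.1  0.4] w 0.0514 q [-0.43  0.34 -0.25  0.   -0.98  2.22]
[[ 0.497  -0.4024  0.024 ]
 [ 0.5026 -0.4277  0.024 ]
 [ 0.4074 -0.4487  0.024 ]
 [ 0.4016 -0.4226  0.024 ]] [ 0.4522 -0.4254  0.024 ] 12.195402529569309 0.0975147925465995
7 x [-0.002, 0.007, 0.092] [-0.0, 0.0, 0.0003] mm/row 18.5 deg/row 0.05
```

Emit:
{"api": "carry_out", "payload": {
  "motion": [
    [[-0.002,0.007,0.092,0,0,0.0003,0.2],[-0.002,0.007,0.092,0,0,0.0003,0.2],[-0.002,0.007,0.092,0,0,0.0003,0.2],[-0.002,0.007,0.092,0,0,0.0003,0.2],[-0.002,0.007,0.092,0,0,0.0003,0.2],[-0.002,0.007,0.092,0,0,0.0003,0.2],[-0.002,0.007,0.092,0,0,0.0003,0.2],[0,0,0,0,0,0,-1],[0,0,0,0,0,0,-1],[0,0,0,0,0,0,-1]]
  ]
}}

```text
t: 54.35
tcp_pos: [0.4523, -0.4262, 0.0071]
eef_rot: [3.141, -0.001, 0.213]
contact_force: [0.4, -0.5, -1.1]
grip_width: 0.027
```

```bash
python3 - <<'E'
from h import *
st()
s,T=pose();x,y,z=T[:3,3]
a,b=tw(.037,-.0435); print(a,b)
plan([(x+.02,y+.02,.13,12,6),(.56,-.1,.135,-35,13),(a,b,.135,-91.65,11)])
E
```

```text
t 54.35 p [ 0.4523 -0.4262  0.0071] rpy [ 1.799e+02 -1.000e-01  1.220e+01] F [ 0.4 -0.5 -1.1] w 0.027 q [-0.44  0.49 -0.36  0.   -0.72  2.23]
0.6137321216951489 0.15095266024594658
6 x [0.02, -0.013, -0.102] [0.0, -0.0, 0.0002] mm/row 21.0 deg/row 0.04
13 x [0.014, -0.125, -0.002] [0.0, -0.0, 0.0201] mm/row 25.2 deg/row 3.62
11 x [-0.092, -0.08, -0.0] [-0.0, -0.0, 0.0286] mm/row 24.4 deg/row 5.15
```

Emit:
{"api": "carry_out", "payload": {
  "motion": [
    [[0,0,-0.102,0,0,0,-1],[0.024,-0.016,-0.102,0,0,0,-1],[0.024,-0.016,-0.102,0,0,0,-1],[0.024,-0.016,-0.102,0,0,0,-1],[0.024,-0.016,-0.102,0,0,0,-1],[0.024,-0.016,-0.102,0,0,0,-1],[0.014,-0.125,-0.002,0,0,0.0201,-1],[0.014,-0.125,-0.002,0,0,0.0201,-1],[0.014,-0.125,-0.002,0,0,0.0201,-1],[0.014,-0.125,-0.002,0,0,0.0201,-1]]
  ]
}}

```text
t: 55.35
tcp_pos: [0.4712, -0.3039, 0.1314]
eef_rot: [3.141, -0.002, -0.043]
contact_force: [0.1, 0.1, -1.2]
grip_width: 0.0272
```

Emit:
{"api": "carry_out", "payload": {
  "motion": [
    [[0.014,-0.125,-0.002,0,0,0.0201,-1],[0.014,-0.125,-0.002,0,0,0.0201,-1],[0.014,-0.125,-0.002,0,0,0.0201,-1],[0.014,-0.125,-0.002,0,0,0.0201,-1],[0.014,-0.125,-0.002,0,0,0.0201,-1],[0.014,-0.125,-0.002,0,0,0.0201,-1],[0.014,-0.125,-0.002,0,0,0.0201,-1],[0.014,-0.125,-0.002,0,0,0.0201,-1],[0.014,-0.125,-0.002,0,0,0.0201,-1],[-0.092,-0.08,0,0,0,0.0286,-1]]
  ]
}}

```text
t: 56.35
tcp_pos: [0.5554, -0.0747, 0.1349]
eef_rot: [-3.14, -0.002, -0.7]
contact_force: [-1.7, 0.2, -1.7]
grip_width: 0.0268
```

Emit:
{"api": "carry_out", "payload": {
  "motion": [
    [[-0.092,-0.08,0,0,0,0.0286,-1],[-0.092,-0.08,0,0,0,0.0286,-1],[-0.092,-0.08,0,0,0,0.0286,-1],[-0.092,-0.08,0,0,0,0.0286,-1],[-0.092,-0.08,0,0,0,0.0286,-1],[-0.092,-0.08,0,0,0,0.0286,-1],[-0.092,-0.08,0,0,0,0.0286,-1],[-0.092,-0.08,0,0,0,0.0286,-1],[-0.092,-0.08,0,0,0,0.0286,-1],[-0.092,-0.08,0,0,0,0.0286,-1]]
  ]
}}

```text
t: 57.35
tcp_pos: [0.6111, 0.1541, 0.1351]
eef_rot: [-3.14, 0.001, -1.6]
contact_force: [0.5, -0.8, -0.7]
grip_width: 0.0271
```

Emit:
{"api": "carry_out", "payload": {
  "motion": [
    [[0,0,0,0,0,0,-1],[0,0,0,0,0,0,-1],[0,0,0,0,0,0,-1],[0,0,0,0,0,0,-1],[0,0,0,0,0,0,-1],[0,0,0,0,0,0,-1],[0,0,0,0,0,0,-1],[0,0,0,0,0,0,-1],[0,0,0,0,0,0,-1],[0,0,0,0,0,0,-1]]
  ]
}}

```text
t: 58.35
tcp_pos: [0.6107, 0.1529, 0.1337]
eef_rot: [3.142, -0.0, -1.596]
contact_force: [0.1, 0.9, -1.8]
grip_width: 0.0272
```

```bash
python3 - <<'E'
from h import *
st(); c=cap('wrist','w17'); st(); T=pose()[1]
print(ray(c,[(320,187)],.152)[0]-T[:3,3])
a,b=tw(.037,-.0435)
plan([(a,b,.0147,-91.65,7)])
E
```

```text
t 58.35 p [0.6107 0.1529 0.1337] rpy [180.   -0.  -91.5] F [ 0.1  0.9 -1.8] w 0.0272 q [ 0.55  0.36 -0.22  0.   -0.99 -0.58]
t 58.4 p [0.6107 0.1528 0.1336] rpy [180.   -0.  -91.5] F [-0.1 -0.2 -1. ] w 0.0266 q [ 0.55  0.36 -0.22  0.   -0.99 -0.58]
[-0.00141385 -0.05137031  0.01835392]
7 x [0.001, -0.002, 0.085] [0.0, -0.0, 0.0001] mm/row 17.0 deg/row 0.02
```

View pics/w17.png

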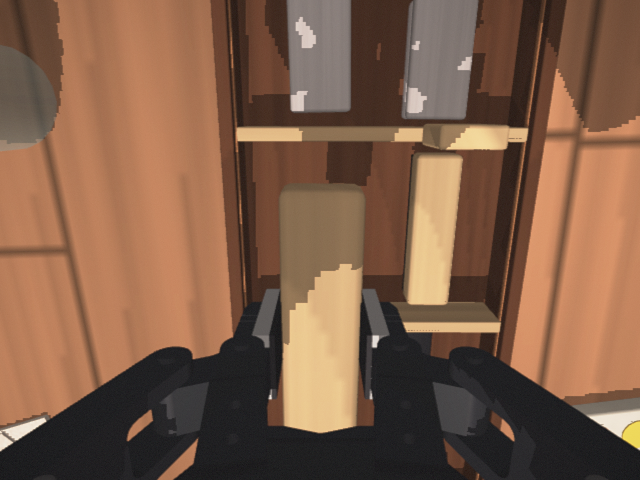

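Emit:
{"api": "carry_out", "payload": {
  "motion": [
    [[0.001,-0.002,0.085,0,0,0,-1],[0.001,-0.002,0.085,0,0,0,-1],[0.001,-0.002,0.085,0,0,0,-1],[0.001,-0.002,0.085,0,0,0,-1],[0.001,-0.002,0.085,0,0,0,-1],[0.001,-0.002,0.085,0,0,0,-1],[0.001,-0.002,0.085,0,0,0,-1],[0,0,0,0,0,0,-1],[0,0,0,0,0,0,0],[0,0,0,0,0,0,0]]
  ]
}}

```text
t: 59.4
tcp_pos: [0.6141, 0.1517, 0.0158]
eef_rot: [-3.14, 0.001, -1.596]
contact_force: [0.7, -0.3, 0.5]
grip_width: 0.0427
```

```bash
python3 - <<'E'
from h import *
st()
s,T=pose();x,y,z=T[:3,3]
plan([(x,y,.13,-91.65,5),(.6295,-.2008,.135,1,17)])
E
```

```text
t 59.4 p [0.6141 0.1517 0.0158] rpy [-179.9    0.   -91.5] F [ 0.7 -0.3  0.5] w 0.0427 q [ 0.55  0.5  -0.32  0.   -0.75 -0.58]
5 x [-0.0, -0.0, -0.114] [-0.0001, 0.0, 0.0002] mm/row 22.8 deg/row 0.04
17 x [0.09, 0.074, -0.002] [-0.0, 0.0, -0.0303] mm/row 23.3 deg/row 5.45
```

Emit:
{"api": "carry_out", "payload": {
  "motion": [
    [[0,0,-0.114,0,0,0,0],[0,0,-0.114,0,0,0,0],[0,0,-0.114,0,0,0,0],[0,0,-0.114,0,0,0,0],[0,0,-0.114,0,0,0,0],[0.09,0.074,-0.002,0,0,-0.0303,0.7],[0.09,0.074,-0.002,0,0,-0.0303,0.7],[0.09,0.074,-0.002,0,0,-0.0303,0.7],[0.09,0.074,-0.002,0,0,-0.0303,0.7],[0.09,0.074,-0.002,0,0,-0.0303,0.7]]
  ]
}}

```text
t: 60.4
tcp_pos: [0.5554, 0.0509, 0.1322]
eef_rot: [-3.139, -0.0, -1.116]
contact_force: [0.1, -0.6, -0.7]
grip_width: 0.0726
```

Emit:
{"api": "carry_out", "payload": {
  "motion": [
    [[0.09,0.074,-0.002,0,0,-0.0303,0.7],[0.09,0.074,-0.002,0,0,-0.0303,0.7],[0.09,0.074,-0.002,0,0,-0.0303,0.7],[0.09,0.074,-0.002,0,0,-0.0303,0.7],[0.09,0.074,-0.002,0,0,-0.0303,0.7],[0.09,0.074,-0.002,0,0,-0.0303,0.7],[0.09,0.074,-0.002,0,0,-0.0303,0.7],[0.09,0.074,-0.002,0,0,-0.0303,0.7],[0.09,0.074,-0.002,0,0,-0.0303,0.7],[0.09,0.074,-0.002,0,0,-0.0303,0.7]]
  ]
}}

```text
t: 61.4
tcp_pos: [0.5988, -0.17, 0.1362]
eef_rot: [-3.141, -0.002, -0.165]
contact_force: [0.6, -0.2, -0.2]
grip_width: 0.0724
```

Emit:
{"api": "carry_out", "payload": {
  "motion": [
    [[0.09,0.074,-0.002,0,0,-0.0303,0.7],[0.09,0.074,-0.002,0,0,-0.0303,0.7],[0,0,0,0,0,0,0.7],[0,0,0,0,0,0,0.7],[0,0,0,0,0,0,0.7],[0,0,0,0,0,0,0.7],[0,0,0,0,0,0,0.7],[0,0,0,0,0,0,0.7],[0,0,0,0,0,0,0.7],[0,0,0,0,0,0,0.7]]
  ]
}}

```text
t: 62.4
tcp_pos: [0.6304, -0.2025, 0.1355]
eef_rot: [3.142, -0.0, 0.022]
contact_force: [0.1, 0.7, -0.3]
grip_width: 0.0725
```

```bash
python3 - <<'E'
from h import *
st(); c=cap('wrist','w18'); st()
E
```

```text
t 62.4 p [ 0.6304 -0.2025  0.1355] rpy [180.   -0.    1.3] F [ 0.1  0.7 -0.3] w 0.0725 q [-0.02  0.41 -0.14  0.   -1.02  1.61]
t 62.45 p [ 0.6303 -0.2026  0.1355] rpy [-180.     0.     1.3] F [-0.2 -0.6  0.1] w 0.0726 q [-0.02  0.41 -0.14 -0.   -1.02  1.61]
```

View pics/w18.png

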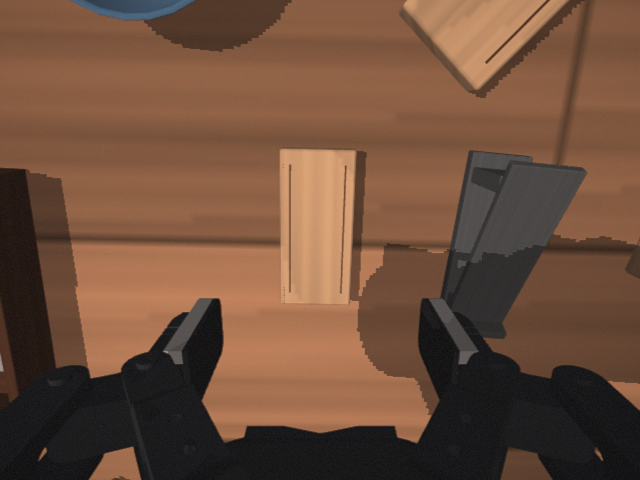

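```bash
python3 - <<'E'
from h import *
c=cap('wrist'); st()
P=ray(c,[(280,150.5),(355,150.5),(349.5,303.5),(281.5,303)],.014);p=P.mean(0);d=P[0]+P[1]-P[2]-P[3];a=np.degrees(np.arctan2(d[1],d[0]));print(P.round(4),p.round(4),a,np.linalg.norm(d)/2)
plan([(.6,-.315,.19,-7.5,7)])
E
```

```text
t 62.5 p [ 0.6303 -0.2026  0.1355] rpy [180.    0.    1.2] F [ 0.2 -0.   1.2] w 0.0727 q [-0.02  0.41 -0.14  0.   -1.02  1.61]
[[ 0.6812 -0.1757  0.014 ]
 [ 0.6822 -0.2236  0.014 ]
 [ 0.575  -0.2247  0.014 ]
 [ 0.5743 -0.1761  0.014 ]] [ 0.6282 -0.2     0.014 ] 0.3820259138337315 0.10704733027119608
7 x [-0.018, 0.081, -0.039] [0.0, 0.0, 0.0069] mm/row 18.3 deg/row 1.24
```

Emit:
{"api": "carry_out", "payload": {
  "motion": [
    [[-0.018,0.081,-0.039,0,0,0.0069,0.7],[-0.018,0.081,-0.039,0,0,0.0069,0.7],[-0.018,0.081,-0.039,0,0,0.0069,0.7],[-0.018,0.081,-0.039,0,0,0.0069,0.7],[-0.018,0.081,-0.039,0,0,0.0069,0.7],[-0.018,0.081,-0.039,0,0,0.0069,0.7],[-0.018,0.081,-0.039,0,0,0.0069,0.7],[0,0,0,0,0,0,0.7],[0,0,0,0,0,0,0.7],[0,0,0,0,0,0,0.7]]
  ]
}}

```text
t: 63.5
tcp_pos: [0.6002, -0.3146, 0.1898]
eef_rot: [-3.141, 0.0, -0.13]
contact_force: [0.6, 0.5, 0.4]
grip_width: 0.0724
```

```bash
python3 - <<'E'
from h import *
st(); c=cap('wrist'); c=cap('wrist','w19'); st()
cv2.imwrite('pics/w19z.png',cv2.resize(c['img'][90:330,220:440],None,fx=2.5,fy=2.5,interpolation=cv2.INTER_CUBIC))
E
```

```text
t 63.5 p [ 0.6002 -0.3146  0.1898] rpy [-180.     0.    -7.4] F [0.6 0.5 0.4] w 0.0724 q [-0.2   0.39 -0.04 -0.   -1.14  1.64]
t 63.6 p [ 0.6003 -0.3142  0.1897] rpy [-180.     0.    -7.4] F [-0.4 -0.4  0. ] w 0.0722 q [-0.2   0.39 -0.04 -0.   -1.14  1.64]
```

View pics/w19.png

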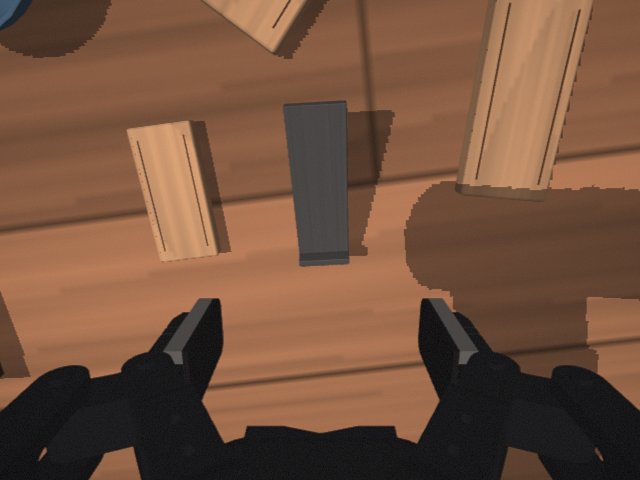

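View pics/w19z.png

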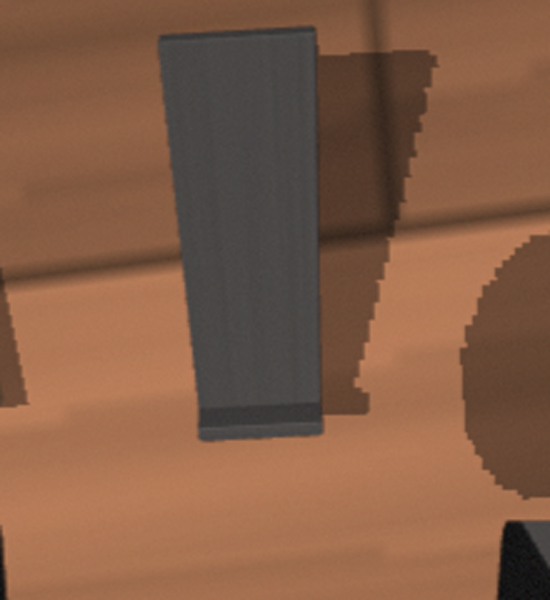

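```bash
cat >> h.py <<'E'
def deckR(yaw): return (Ro.from_euler('z',yaw)*Ro.from_euler('y',-22,degrees=True)).as_matrix()
E
python3 - <<'E'
from h import *
from scipy.optimize import least_squares
c=cap('wrist'); st()
px=(np.array([(159.5,38.5),(315,29),(199.5,409),(321,402),(200,431),(322,424)])+.5)/2.5-.5+np.array([220,90])
X=np.array([(62,20,0),(62,-20,0),(-59,20,0),(-59,-20,0),(-59,20,10),(-59,-20,10)])/1e3
def f(p,n=6): return (proj(c,X@deckR(p[2]).T+[p[0],p[1],.044+(p[3] if len(p)>3 else 0)])-px)[:n].ravel()
for p0 in ([.62,-.317,-.13],[.62,-.317,-.13,0]):
  s=least_squares(f,p0); print(s.x.round(4),np.degrees(s.x[2]),s.fun.round(1))
E
```

```text
t 63.65 p [ 0.6004 -0.3142  0.1898] rpy [-180.     0.    -7.4] F [ 0.  -0.4  0.3] w 0.0726 q [-0.2   0.39 -0.04 -0.   -1.14  1.64]
[ 0.6224 -0.3167 -0.073 ] -4.180086392531968 [-1.   0.8  1.   0.8 -0.4 -0.4  0.4 -0.2 -0.9 -0.9  0.9 -0.8]
[ 0.6226 -0.3168 -0.073   0.0013] -4.1811658513840735 [-1.2  0.4  1.1  0.4 -0.5 -0.1  0.5  0.1 -1.  -0.6  1.1 -0.5]
```

```bash
python3 - <<'E'
from h import *
plan([(.628,-.200,.12,0.4,7),(.628,-.200,.005,.4,7)])
E
```

```text
7 x [0.014, -0.083, 0.05] [-0.0, 0.0, -0.0062] mm/row 19.6 deg/row 1.12
7 x [-0.0, 0.0, 0.082] [-0.0, 0.0, 0.0] mm/row 16.4 deg/row 0.0
```

Emit:
{"api": "carry_out", "payload": {
  "motion": [
    [[0.014,-0.083,0.05,0,0,-0.0062,0.7],[0.014,-0.083,0.05,0,0,-0.0062,0.7],[0.014,-0.083,0.05,0,0,-0.0062,0.7],[0.014,-0.083,0.05,0,0,-0.0062,0.7],[0.014,-0.083,0.05,0,0,-0.0062,0.7],[0.014,-0.083,0.05,0,0,-0.0062,0.7],[0.014,-0.083,0.05,0,0,-0.0062,0.7],[0,0,0,0,0,0,0.7],[0,0,0,0,0,0,0.7],[0,0,0,0,0,0,0.7]]
  ]
}}

```text
t: 64.65
tcp_pos: [0.6284, -0.2005, 0.1204]
eef_rot: [3.141, -0.001, 0.006]
contact_force: [-0.1, 0.1, -0.1]
grip_width: 0.0726
```

```bash
python3 - <<'E'
from h import *
st(); c=cap('wrist','w20'); plan([(.628,-.200,.0045,.4,7)])
E
```

```text
t 64.65 p [ 0.6284 -0.2005  0.1204] rpy [180.   -0.    0.4] F [-0.1  0.1 -0.1] w 0.0726 q [-0.01  0.42 -0.17  0.   -0.99  1.59]
7 x [-0.0, -0.001, 0.083] [0.0, -0.0, -0.0] mm/row 16.6 deg/row 0.0
```

View pics/w20.png

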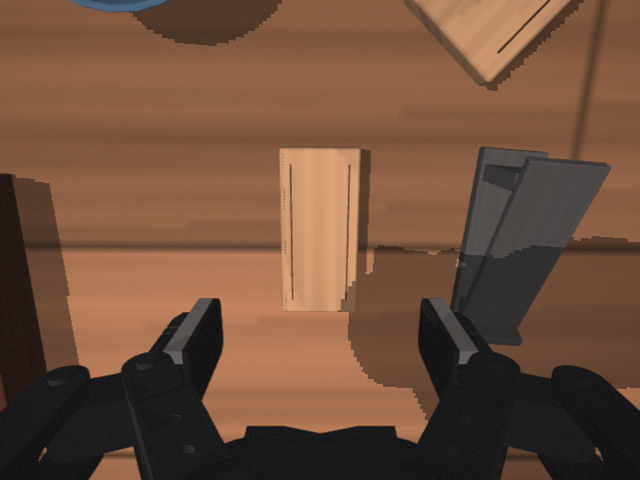

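Emit:
{"api": "carry_out", "payload": {
  "motion": [
    [[0,-0.001,0.083,0,0,0,0.7],[0,-0.001,0.083,0,0,0,0.7],[0,-0.001,0.083,0,0,0,0.7],[0,-0.001,0.083,0,0,0,0.7],[0,-0.001,0.083,0,0,0,0.7],[0,-0.001,0.083,0,0,0,0.7],[0,-0.001,0.083,0,0,0,0.7],[0,0,0,0,0,0,-1],[0,0,0,0,0,0,-1],[0,0,0,0,0,0,-1]]
  ],
  "newtons": 50
}}

```text
t: 65.7
tcp_pos: [0.6289, -0.1993, 0.0051]
eef_rot: [3.141, -0.002, 0.006]
contact_force: [-0.0, 0.6, 0.3]
grip_width: 0.0483
```

```bash
python3 - <<'E'
from h import *
st()
s,T=pose();x,y,z=T[:3,3]
def dk(X): return np.array([.6224,-.3167,.044])+deckR(-.073)@np.array(X)
a=dk([.010,0,.08]);b=dk([.004,0,.012]);print(a,b)
plan([(x,y,.13,.4,6),(*a,-4.18,7,22),(*b,-4.18,5,22)])
E
```

```text
t 65.7 p [ 0.6289 -0.1993  0.0051] rpy [ 1.8e+02 -1.0e-01  4.0e-01] F [-0.   0.6  0.3] w 0.0483 q [-0.01  0.54 -0.27  0.   -0.76  1.59]
[ 0.60175843 -0.31519048  0.12192077] [ 0.62161555 -0.31664263  0.05662463]
6 x [0.0, 0.0, -0.104] [0.0, -0.0001, -0.0] mm/row 20.8 deg/row 0.02
7 x [-0.018, 0.083, 0.003] [-0.0007, 0.0175, 0.0036] mm/row 17.0 deg/row 3.22
5 x [-0.006, 0.0, 0.068] [0.0, -0.0001, -0.0001] mm/row 13.7 deg/row 0.03
```

Emit:
{"api": "carry_out", "payload": {
  "motion": [
    [[0,0,-0.104,0,0,0,-1],[0,0,-0.104,0,0,0,-1],[0,0,-0.104,0,0,0,-1],[0,0,-0.104,0,0,0,-1],[0,0,-0.104,0,0,0,-1],[0,0,-0.104,0,0,0,-1],[0,0,0,0,0,0,-1],[0,0,0,0,0,0,-1],[0,0,0,0,0,0,-1],[0,0,0,0,0,0,-1]]
  ]
}}

```text
t: 66.7
tcp_pos: [0.6275, -0.1989, 0.1277]
eef_rot: [-3.141, 0.002, 0.006]
contact_force: [0.1, 0.1, -1.7]
grip_width: 0.0479
```

Emit:
{"api": "carry_out", "payload": {
  "motion": [
    [[-0.018,0.083,0.003,-0.0007,0.0175,0.0036,-1],[-0.018,0.083,0.003,-0.0007,0.0175,0.0036,-1],[-0.018,0.083,0.003,-0.0007,0.0175,0.0036,-1],[-0.018,0.083,0.003,-0.0007,0.0175,0.0036,-1],[-0.018,0.083,0.003,-0.0007,0.0175,0.0036,-1],[-0.018,0.083,0.003,-0.0007,0.0175,0.0036,-1],[-0.018,0.083,0.003,-0.0007,0.0175,0.0036,-1],[0,0,0,0,0,0,-1],[0,0,0,0,0,0,-1],[0,0,0,0,0,0,-1]]
  ]
}}

```text
t: 67.7
tcp_pos: [0.6013, -0.3142, 0.1206]
eef_rot: [3.141, -0.384, -0.073]
contact_force: [-0.6, -0.9, -1.0]
grip_width: 0.0481
```

```bash
python3 - <<'E'
from h import *
st(); cap('wrist','w21')
def dk(X): return np.array([.6224,-.3167,.044])+deckR(-.073)@np.array(X)
b=dk([.004,0,.012])
plan([(*b,-4.18,5,22)])
E
```

```text
t 67.7 p [ 0.6013 -0.3142  0.1206] rpy [180.  -22.   -4.2] F [-0.6 -0.9 -1. ] w 0.0481 q [-0.23  0.29 -0.39 -0.12 -0.52  1.82]
5 x [-0.005, 0.001, 0.067] [0.0, -0.0, 0.0] mm/row 13.4 deg/row 0.0
```

View pics/w21.png

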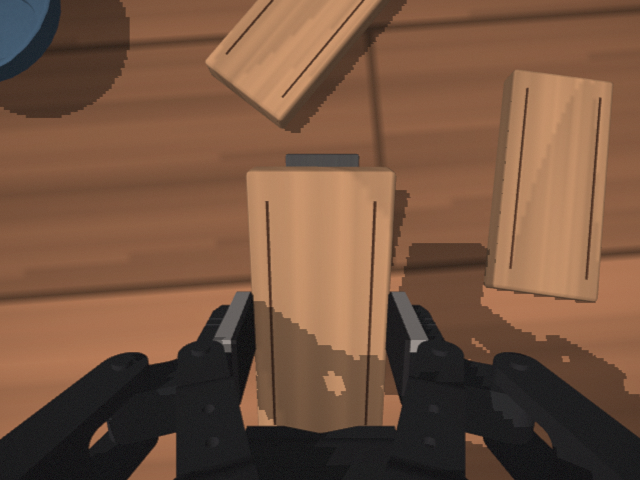

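Emit:
{"api": "carry_out", "payload": {
  "motion": [
    [[-0.005,0.001,0.067,0,0,0,-1],[-0.005,0.001,0.067,0,0,0,-1],[-0.005,0.001,0.067,0,0,0,-1],[-0.005,0.001,0.067,0,0,0,-1],[-0.005,0.001,0.067,0,0,0,-1],[0,0,0,0,0,0,-1],[0,0,0,0,0,0,-1],[0,0,0,0,0,0,-1],[0,0,0,0,0,0,-1],[0,0,0,0,0,0,-1]]
  ]
}}

```text
t: 68.75
tcp_pos: [0.6215, -0.3171, 0.0576]
eef_rot: [3.141, -0.386, -0.074]
contact_force: [-0.9, -0.3, -1.7]
grip_width: 0.0485
```

```bash
python3 - <<'E'
from h import *
st(); c=cap('wrist','w22')
T=pose()[1]; print("deck coords tcp",(deckR(-.073).T@(T[:3,3]-[.6224,-.3167,.044])).round(4))
E
```

```text
t 68.75 p [ 0.6215 -0.3171  0.0576] rpy [180.  -22.1  -4.2] F [-0.9 -0.3 -1.7] w 0.0485 q [-0.23  0.4  -0.39 -0.15 -0.4   1.85]
deck coords tcp [ 0.0042 -0.0004  0.0129]
```

View pics/w22.png

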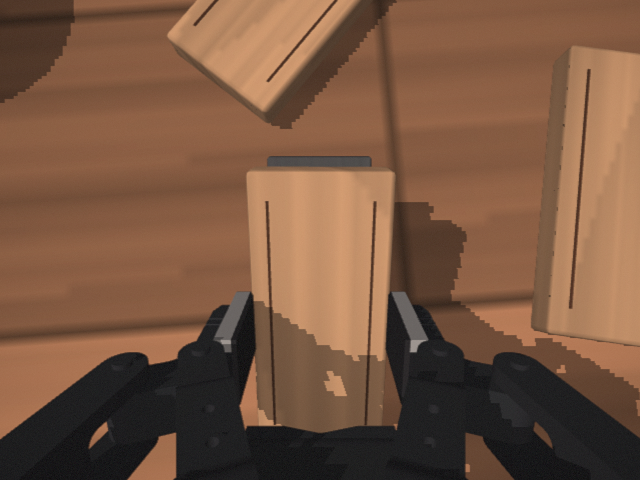

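Emit:
{"api": "carry_out", "payload": {
  "motion": [
    [[0,0,0.009,0,0,0,-1],[0,0,0.009,0,0,0,-1],[0,0,0.009,0,0,0,-1],[0,0,0.008,0,0,0,-1],[-0.008,0,0,0,0,0,-1],[-0.008,0,0,0,0,0,-1],[-0.008,0,0,0,0,0,-1],[-0.006,0,0,0,0,0,-1],[0,0,0,0,0,0,-1],[0,0,0,0,0,0,-1]]
  ]
}}

```text
t: 69.8
tcp_pos: [0.6184, -0.3168, 0.0482]
eef_rot: [3.142, -0.385, -0.074]
contact_force: [-0.2, 0.5, -2.0]
grip_width: 0.0483
```

```bash
python3 - <<'E'
from h import *
st()
T=pose()[1]; print("deck coords tcp",(deckR(-.073).T@(T[:3,3]-[.6224,-.3167,.044])).round(4),"Fdeck",(deckR(-.073).T@pose()[0]["contact_force"]).round(1))
E
```

```text
t 69.8 p [ 0.6184 -0.3168  0.0482] rpy [180.  -22.1  -4.2] F [-0.2  0.5 -2. ] w 0.0483 q [-0.23  0.41 -0.4  -0.16 -0.38  1.86]
deck coords tcp [-0.0021 -0.0004  0.0054] Fdeck [-0.9  0.5 -1.8]
```

Emit:
{"api": "carry_out", "payload": {
  "motion": [
    [[-0.004,0,0,0,0,0,-1],[-0.004,0,0,0,0,0,-1],[-0.004,0,0,0,0,0,-1],[0,0,0.002,0,0,0,-1],[0,0,0,0,0,0,-1],[0,0,0,0,0,0,-1],[0,0,0,0,0,0,-1],[0,0,0,0,0,0,-1],[0,0,0,0,0,0,-1],[0,0,0,0,0,0,-1]]
  ]
}}

```text
t: 70.8
tcp_pos: [0.6166, -0.3166, 0.047]
eef_rot: [3.141, -0.386, -0.074]
contact_force: [2.3, -0.1, -0.7]
grip_width: 0.0482
```

```bash
python3 - <<'E'
from h import *
st()
T=pose()[1]; print("deck coords tcp",(deckR(-.073).T@(T[:3,3]-[.6224,-.3167,.044])).round(4),"Fdeck",(deckR(-.073).T@pose()[0]["contact_force"]).round(1))
E
```

```text
t 70.8 p [ 0.6166 -0.3166  0.047 ] rpy [180.  -22.1  -4.2] F [ 2.3 -0.1 -0.7] w 0.0482 q [-0.23  0.41 -0.41 -0.16 -0.38  1.86]
deck coords tcp [-0.0043 -0.0004  0.0049] Fdeck [ 1.9  0.1 -1.5]
```

Emit:
{"api": "carry_out", "payload": {
  "motion": [
    [[-0.004,0,0,0,0,0,-1],[-0.002,0,0,0,0,0,-1],[0,0,0.002,0,0,0,-1],[0,0,0,0,0,0,-1],[0,0,0,0,0,0,-1],[0,0,0,0,0,0,-1],[0,0,0,0,0,0,-1],[0,0,0,0,0,0,-1],[0,0,0,0,0,0,-1],[0,0,0,0,0,0,-1]]
  ]
}}

```text
t: 71.8
tcp_pos: [0.6165, -0.3167, 0.0468]
eef_rot: [3.141, -0.387, -0.073]
contact_force: [5.5, 2.2, 2.7]
grip_width: 0.0484
```

```bash
python3 - <<'E'
from h import *
st()
T=pose()[1]; print("deck coords tcp",(deckR(-.073).T@(T[:3,3]-[.6224,-.3167,.044])).round(4),"Fdeck",(deckR(-.073).T@pose()[0]["contact_force"]).round(1))
E
```

```text
t 71.8 p [ 0.6165 -0.3167  0.0468] rpy [180.  -22.2  -4.2] F [5.5 2.2 2.7] w 0.0484 q [-0.23  0.41 -0.41 -0.16 -0.38  1.87]
deck coords tcp [-0.0044 -0.0004  0.0048] Fdeck [6.  2.6 0.5]
```

Emit:
{"api": "carry_out", "payload": {
  "motion": [
    [[0,0,0.001,0,0,0,-1],[0,0,0,0,0,0,0.3],[0,0,0,0,0,0,0.5],[0,0,0,0,0,0,0.5],[0,0,0,0,0,0,0.5],[0,0,0,0,0,0,0.5],[0,0,-0.04,0,0,0,0.5],[0,0,-0.08,0,0,0,0.5],[0,0,-0.1,0,0,0,0.5],[0,0,-0.1,0,0,0,0.5]]
  ]
}}

```text
t: 72.8
tcp_pos: [0.5909, -0.3148, 0.1068]
eef_rot: [3.141, -0.385, -0.074]
contact_force: [-0.1, -0.8, -0.2]
grip_width: 0.0639
```

Emit:
{"api": "carry_out", "payload": {
  "motion": [
    [[0,0,-0.1,0,-0.0175,0,0.5],[0,0,-0.1,0,-0.0175,0,0.5],[-0.03,0,-0.06,0,-0.0175,0,0.5],[-0.03,0,-0.06,0,-0.0175,0,0.5],[-0.03,0,0,0,-0.0175,0,0.5],[-0.03,0,0,0,-0.0175,0,0.5],[-0.03,0,0,0,-0.0175,0,0.5],[0,0,0,0,0,0,0.5],[0,0,0,0,0,0,0.5],[0,0,0,0,0,0,0.5]]
  ]
}}

```text
t: 73.8
tcp_pos: [0.542, -0.3111, 0.1615]
eef_rot: [3.142, -0.002, -0.074]
contact_force: [0.1, 0.8, -0.9]
grip_width: 0.0639
```

```bash
python3 - <<'E'
from h import *
st(); c=cap('wrist','w23'); st()
R=deckR(-.073)
for x,y,z in [(51,25,14),(51,-25,14),(-59,25,14),(-59,-25,14)]: print(proj(c,R@(np.array([x,y,z])/1e3)+[.6224,-.3167,.044]).round(1))
plan([(.45,-.33,.25,-4,10)])
c=cap('top'); cv2.imwrite('pics/t23.png',cv2.resize(c['img'][80:330,100:520],None,fx=1.9,fy=1.9,interpolation=cv2.INTER_CUBIC))
c=cap('scene'); cv2.imwrite('pics/s23.png',c['img'])
E
```

```text
t 73.8 p [ 0.542  -0.3111  0.1615] rpy [ 1.8e+02 -1.0e-01 -4.2e+00] F [ 0.1  0.8 -0.9] w 0.0639 q [-0.21  0.33 -0.2  -0.   -1.04  1.71]
t 73.85 p [ 0.5419 -0.3111  0.1614] rpy [-1.8e+02 -1.0e-01 -4.2e+00] F [-0.7 -0.  -0. ] w 0.0641 q [-0.21  0.33 -0.2  -0.   -1.04  1.71]
[[269.9  12.5]]
[[369.   12.4]]
[[282.7 196.9]]
[[357.  196.8]]
10 x [-0.045, 0.013, -0.044] [0.0, -0.0001, -0.0001] mm/row 12.9 deg/row 0.03
```

View pics/w23.png

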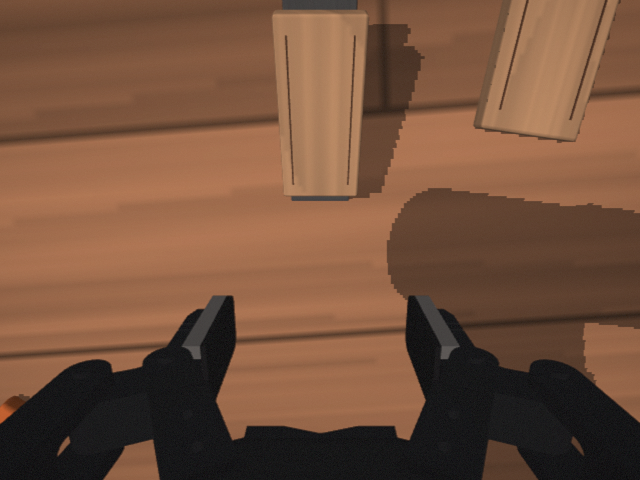

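View pics/t23.png

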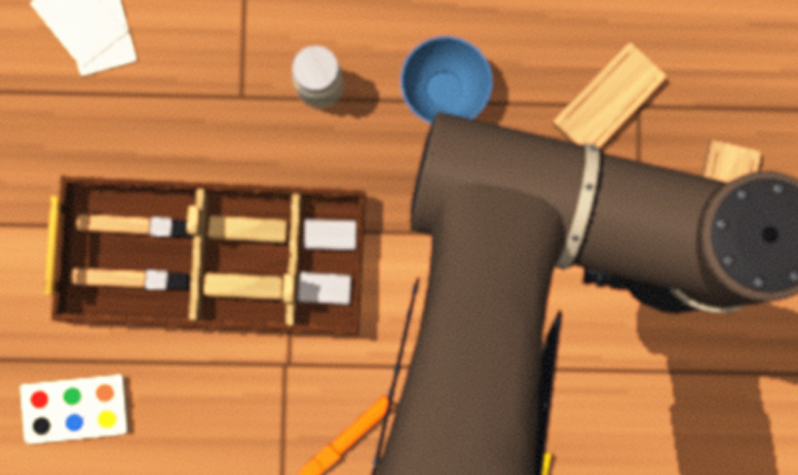

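View pics/s23.png

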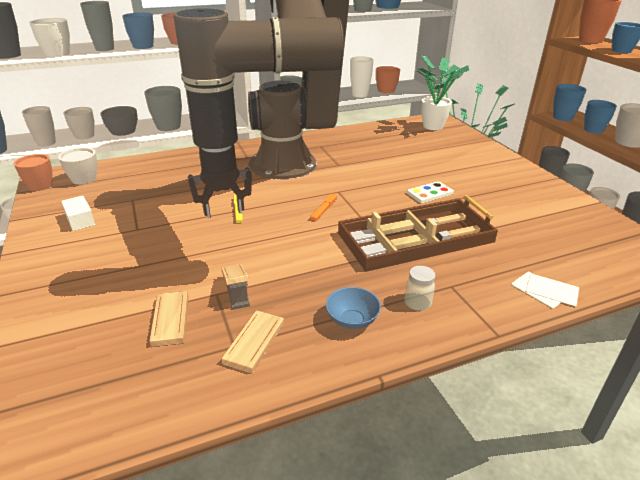

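```bash
python3 - <<'E'
from h import *
plan([(.53,.0,.20,-1.7,12),(.55,.2,.22,-1.7,8)])
E
```

```text
12 x [-0.012, -0.129, -0.016] [0.0, -0.0, -0.0012] mm/row 26.1 deg/row 0.22
8 x [0.009, -0.126, -0.013] [0.0, -0.0, 0.0] mm/row 25.4 deg/row 0.0
```

Emit:
{"api": "carry_out", "payload": {
  "motion": [
    [[-0.012,-0.129,-0.016,0,0,-0.0012,0.5],[-0.012,-0.129,-0.016,0,0,-0.0012,0.5],[-0.012,-0.129,-0.016,0,0,-0.0012,0.5],[-0.012,-0.129,-0.016,0,0,-0.0012,0.5],[-0.012,-0.129,-0.016,0,0,-0.0012,0.5],[-0.012,-0.129,-0.016,0,0,-0.0012,0.5],[-0.012,-0.129,-0.016,0,0,-0.0012,0.5],[-0.012,-0.129,-0.016,0,0,-0.0012,0.5],[-0.012,-0.129,-0.016,0,0,-0.0012,0.5],[-0.012,-0.129,-0.016,0,0,-0.0012,0.5]]
  ]
}}

```text
t: 74.95
tcp_pos: [0.5326, -0.0512, 0.1933]
eef_rot: [-3.141, -0.001, -0.036]
contact_force: [1.3, -0.2, 0.2]
grip_width: 0.0642
```

Emit:
{"api": "carry_out", "payload": {
  "motion": [
    [[-0.012,-0.129,-0.016,0,0,-0.0012,0.5],[-0.012,-0.129,-0.016,0,0,-0.0012,0.5],[0.009,-0.126,-0.013,0,0,0,0.5],[0.009,-0.126,-0.013,0,0,0,0.5],[0.009,-0.126,-0.013,0,0,0,0.5],[0.009,-0.126,-0.013,0,0,0,0.5],[0.009,-0.126,-0.013,0,0,0,0.5],[0.009,-0.126,-0.013,0,0,0,0.5],[0.009,-0.126,-0.013,0,0,0,0.5],[0.009,-0.126,-0.013,0,0,0,0.5]]
  ]
}}

```text
t: 75.95
tcp_pos: [0.5499, 0.2016, 0.2204]
eef_rot: [-3.141, -0.001, -0.029]
contact_force: [0.4, -0.3, 0.0]
grip_width: 0.0639
```

Emit:
{"api": "carry_out", "payload": {
  "motion": [
    [[0,0,0,0,0,0,0.5],[0,0,0,0,0,0,0.5],[0,0,0,0,0,0,0.5],[0,0,0,0,0,0,0.5],[0,0,0,0,0,0,0.5],[0,0,0,0,0,0,0.5],[0,0,0,0,0,0,0.5],[0,0,0,0,0,0,0.5],[0,0,0,0,0,0,0.5],[0,0,0,0,0,0,0.5]]
  ]
}}

```text
t: 76.95
tcp_pos: [0.55, 0.2007, 0.2201]
eef_rot: [3.142, -0.0, -0.028]
contact_force: [-0.3, 0.2, 0.0]
grip_width: 0.0643
```

```bash
python3 - <<'E'
from h import *
st(); c=cap('wrist','w24')
c=cap('top'); cv2.imwrite('pics/t24.png',cv2.resize(c['img'][100:280,320:520],None,fx=3,fy=3,interpolation=cv2.INTER_CUBIC))
E
```

```text
t 76.95 p [0.55   0.2007 0.2201] rpy [180.   -0.   -1.6] F [-0.3  0.2  0. ] w 0.0643 q [ 0.68  0.22 -0.21  0.   -1.14  0.86]
```

View pics/w24.png

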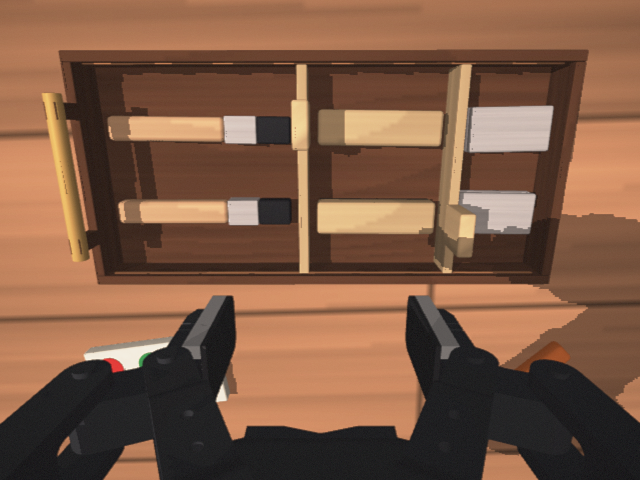

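View pics/t24.png

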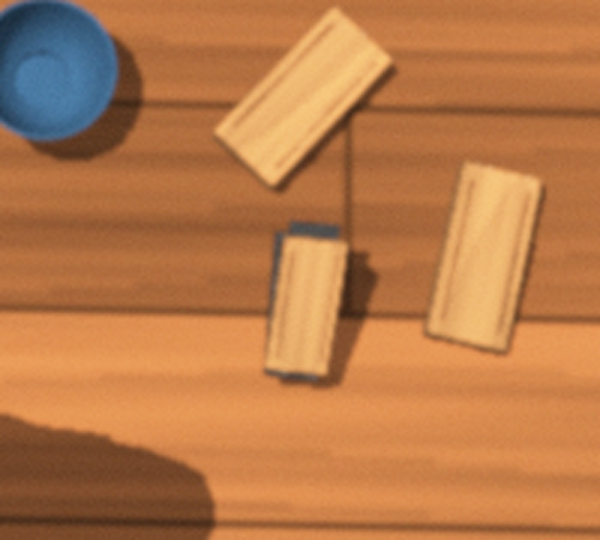

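```bash
python3 - <<'E'
from plant import r
print(r.close_job()); 
E
```

```text
the job is handed in; nothing more can be done
None
```

The job is done and handed in at about 77 s of the 210 s allowed.

- **Dividers:** I slid these first. From the wrist camera, divider_a is at about +18 mm and divider_b at about −105 mm. That leaves bays of about 165, 115 and 78 mm for brushes, stamps and tins.
- **Tray items:** All six were present. Both brushes, both stamps and both tins lie flat along their own bays, with none stacked. Stamp 2 was knocked about 45 mm aside during the run, so I measured it again before picking it up.
- **Sign blank:** I used the smallest one (110 × 50 mm). I tilted the gripper 22° and slid the blank down until it met the lip at about 6 N. It sits with its centre near x = −4 mm and within about 1 mm of the stand's centre line.

The last wrist and overhead pictures agree with this. The predicted corners of the sign match the image to within about 3 pixels. The jar, bowl, paint box, larger blanks and orange and yellow look-alikes were not touched. No check failed. I noticed no loosening of the grip on anything held. The tightest clearance is about 7 mm, at the ends of the brushes and stamps, and about 6 mm at the tins.

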